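# Lock a bike-trailer drawbar in its hitch with a spring cotter

### The arm

A 6-joint arm with a two-finger parallel gripper is mounted at the origin on the work surface. World frame = base frame: x ahead of the robot, y to its left, z up, the work surface at z = 0. Lengths are in m, angles in rad, forces in N, time in s.
With the tool pointing down it reaches from about 0.3 to 0.875 m from the base axis. Payload 6.4 kg.
Tool frame: the origin (TCP) lies on the centre line of the jaws, within the pads' length; the fingertips stand 14 mm ahead of it and the grasp point (between the pads) lies 5 mm behind it; z points along the fingers, y is the direction in which the jaws open and shut (so a half turn about z gives the same grasp; the last joint's range is limited). The gripper opens to 85 mm and grips with 20 to 120 N. Pads are 22 mm wide; open, the fingers measure 114 mm over their backs; the gripper's body (76 mm by 85 mm) begins 54 mm behind the grasp point. The pads swing forward as they close: fully open they stand 13 mm farther back than shut.
Start: joints at [-1.354, 0.181, 1.607, -0, 1.354, -0.206], TCP at [0.236, -0.524, 0.221] pointing down, gripper open.
Joint ranges: [-2.99, 2.99], [-0.89, 2.07], [0.3, 2.58], [-1.14, 4.28], [0, 2.63], [-3.12, 3.12]. Speed limits (rad/s): [2.57, 2.57, 3.01, 3.14, 3.14, 3.14].

### API

Orientations are given as a unit quaternion [w, x, y, z].
In Python, from bench import * gives the robot as it stands.
- The arm moves only by the tool servo_tool, never from a script. Its argument "plan" is a list that holds one entry, the list of rows, each a list of 5 numbers: the shift along the world's x, y, z in m, then the turn about the world's z in rad, then the gripper command: -1 is shut, 1 is fully open, values between are in proportion. In form: [[[tx, ty, tz, roll, claw], ...]]. A call has 1 to 8 rows; each row shifts and turns the commanded pose from where the row before left it; what a row does not reach is not made up. A row lasts 1/10 s, in which the tool goes at most 50 mm and 8.59 degrees, less where a joint would pass 70% of its speed; a pose out of reach is approached as far as the arm can. A call with a gripper value outside its range is refused whole. The fingers move at their own pace and stop on an object; the grip force is fixed at half the most. Time passes only in rows, so rows that do not move let the fingers close. It gives the time, the measured TCP pose, the force and the opening at its end, in the units of the state.
- get_obs(): the state, without advancing time (a new reading comes with each control period).
- camera(name): name is "side" or "top"; returns a dict with "img" (420x560x3 uint8, blue, green, red), "camera_matrix" (3x3 intrinsics, pixels), "rvec" (rotation vector, rad) and "tvec" (3), from world to camera coordinates, as OpenCV has them. Camera axes: x right, y down, z forward; pixel columns grow to the right and rows downward; lengths in m; the calibration is good to about 2 mm. A picture is of the moment at which its call begins. There is no depth.
- hand_in(): hands the job in, once; it reports no verdict.
Trained networks look in a picture, given as the dict that the camera call returned (one of the last four; its "shot" number tells which), for a name from the list of things; names that differ only in an ending like _2 or _b are one class to them, and where a whole thing is asked for, a point or a joint stands for the part that bears it (a point fixed in the world has none). Each returns a list of dicts, best first, with "conf" (0 to 1); they miss things now and then, are a little off and sometimes report something else, mostly with a low value. They report only what shows in the picture. A call takes as long as a camera call. They do not tell look-alikes from the thing itself.
- trace(picture, thing): "mask" (420x560 bool, what is visible of it) and "rect" ([left, top, right, bottom] as shares, 0 to 1, of the picture: columns of its width, rows of its height, round what is visible of it).
- pinpoint(picture, thing): "centre" ([row, column] as shares, 0 to 1, of the picture: columns of its width, rows of its height: a listed point, or the origin of a listed thing).
The state is a dict: "time_s": time; "q": joint angles; "dq": joint speeds; "joint_efforts": joint torques, N m; "eef_pos": TCP position; "eef_rot": TCP orientation; "wrist_force": force on the tool from outside, world axes, zero at the start; "torque": the same for the moment, N m; "opening": opening from 0.0 (shut) to 1.0 (fully open).
Only numpy, scipy, OpenCV 4.12 (cv2) and the standard library are available. Lean on these libraries where they do the work, as an engineer would, in place of code of your own. Each camera call takes 0.05 s, during which the arm holds its last target.

### The job

Swing the strap of the trailer hitch down flat over the drawbar, so that the stud stands up through its slot. Then take the spring cotter from the wooden block and push its straight leg through the stud's cross hole, towards the side where the drawbar tube runs on, until the bow snaps over the stud. Let go of it there, and leave the oil bottle, the can and the spanner where they are.

Things in the scene. Friction and masses are not known exactly. Their poses are not given: they have to be found in the camera images.
- hitch: Trailer hitch fixed to the bench. Origin on the bench under the axis of its upright steel stud (28 mm diameter, top at 106 mm); z up. Grey base plate: x -50 to 50, y -40 to 175, 18 mm high. Drawbar tube (32 mm diameter, top at 58 mm) parallel to x at y = +65, from x = -52 to +175 mm. Hinge lugs at y = 140, 72 mm high. The cotter goes in from -x, moving along +x; that side is free.
- hole (a point): Centre of the stud's cross hole, on the stud's axis, 82 mm above the bench. The hole is 11 mm square in section and runs along the hitch's x axis through the 28 mm stud. Its axes are the hitch's.
- hinge (a point): Centre of the strap's hinge axis, on the hitch at x = 0, y = +140 mm, 62 mm above the bench. The axis runs along the hitch's x.
- strap (a joint): Strap angle: 0 = closed, flat on the drawbar; positive = raised, 0.7 to 1.3 rad at the start. The stiff hinge stays where left; 2 to 5 N swings it. Dark steel plate 6 mm thick, 58 mm wide along the hitch's x, reaching 174 mm from the hinge; closed, it points to the hitch's -y, top 65 mm above the bench. Solid to 119 mm, then a slot for the stud (34 mm wide, to 162 mm), then an end bar.
- strap_pad (a point): Point on the strap's upper (outer) face, 105 mm from the hinge axis in the middle of its width, on solid plate just before the slot; its z axis is the outward normal of that face and its -y axis points along the strap to its free end. Good place to push.
- clip: Spring cotter (R-shaped hair pin) of 7 mm bright steel wire, 168 mm long, about 85 g, lying flat. Origin on the straight leg's centreline where it meets the loop; x along the leg to its tip, y to the bow's side, z up. Leg to x = 111 mm. Bow: hump for the stud at x = 62, narrow mouth at x = 82, flared end at x = 98, y = 18 mm. Fully home, the stud's axis is at x = 62 mm.
- clip_loop (a point): Centre of the clip's flat-sided loop, at x = -29 mm of the clip, 38 mm above the bench at the start. The loop is 28 mm wide across its two straight parallel sides (each 8 mm wide, 7 mm high, 46 mm long along x): grip it across these.
- clip_tip (a point): Round tip of the straight leg, at x = +111.5 mm of the clip. Fully home it stands 49 mm beyond the stud's axis. Let go, the clip hangs in the loose hole with its loop about 10 degrees down: that is normal.
- bow (a joint): Spring angle of the bow about the loop: 0 = relaxed, positive = spread away from the leg. It spreads to about 0.11 rad while the mouth passes over the stud, with a push of about 10 N along the leg, then falls to about 0.03 to 0.06 rad when it has snapped over and the hump hugs the stud.
- block: Plain wooden parts block fixed to the bench, 90 mm (x) x 60 mm (y), 35 mm high; origin at the centre of its underside. The clip lies on top with its leg and bow, its whole loop overhanging the -x edge in free air.
- oil: Bystander: grey oil bottle, 56 mm diameter, 150 mm tall, origin at the centre of its base.
- can: Bystander: aluminium can, 66 mm diameter, 110 mm tall, origin at the centre of its base.
- spanner: Bystander: steel spanner 180 mm long lying on the bench.
Mind the look-alikes: they are no part of the job. What is shaped like the clip but purple or red is not meant.

How it is judged:
By the outcome, as a careful person would: the job done as asked, in the order asked, and still so for the second after the job is handed in, with the robot touching nothing.
It also fails if it takes over 64 s, if anything falls off the work surface, if the arm or the gripper's body presses on something with over 40 N, if the wrist force passes 120 N, or if a joint passes its speed limit or range.

## Working session

There is one attempt and no reset: what is moved stays moved. The work goes in short steps, Python scripts to look and compute and a tool call to move; the robot and the scene stay as the last step left them, time stands still between calls to the robot, and variables do not carry over. Pictures are saved under pics/ and viewed, and the job is handed in when it is done.

Besides the shell and the picture viewer there is one more tool, called after "Request:" in YAML: its name, and indented under it one key for each argument. servo_tool: Moves the arm, as the interface text tells. Its arguments: {"type":"object","properties":{"plan":{"type":"array"}},"required":["plan"]}

```bash
ls; mkdir -p pics
cat > h.py <<'E'
from bench import *
import numpy as np, cv2
def save(c,n): cv2.imwrite('pics/'+n+'.png',c['img'])
E
python3 - <<'E'
from h import *
o=get_obs(); print({k:np.round(v,3) for k,v in o.items()})
for n in ['side','top']:
    c=camera(n); save(c,n+'0')
    print(n,np.round(c['camera_matrix'],1).tolist(),np.round(c['rvec'],3),np.round(c['tvec'],3))
    for t in ['hitch','hole','hinge','strap_pad','clip','clip_loop','clip_tip','block','oil','can','spanner']:
        print(t,[(np.round(np.array(r['centre'])*[420,560],1).tolist(),round(r['conf'],2)) for r in pinpoint(c,t)][:4])
E
```

```text
pics
{'time_s': np.float64(0.0), 'q': array([-1.354,  0.182,  1.608,  0.   ,  1.354, -0.206]), 'dq': array([ 0.001,  0.   , -0.   , -0.001, -0.001,  0.001]), 'joint_efforts': array([-0.0000e+00, -4.4488e+01, -3.5133e+01, -0.0000e+00,  9.0000e-03,
       -0.0000e+00]), 'eef_pos': array([ 0.236, -0.524,  0.22 ]), 'eef_rot': array([-0.001,  0.978,  0.21 ,  0.   ]), 'wrist_force': array([ 0.889, -0.248,  0.45 ]), 'torque': array([0.007, 0.021, 0.014]), 'opening': np.float64(1.0)}
side [[392.6, 0.0, 276.0], [0.0, 392.6, 212.4], [0.0, 0.0, 1.0]] [ 0.652 -2.396  1.402] [0.415 0.19  0.748]
hitch [([228.1, 246.9], 0.69), ([190.6, 323.3], 0.35)]
hole [([200.5, 244.1], 0.85)]
hinge [([229.5, 227.6], 0.58)]
strap_pad [([182.8, 230.1], 0.76)]
clip [([339.1, 307.9], 0.77), ([190.8, 313.9], 0.71), ([202.9, 418.3], 0.62)]
clip_loop [([337.6, 294.4], 0.84), ([193.1, 323.0], 0.72), ([200.5, 431.2], 0.64)]
clip_tip [([182.0, 282.2], 0.75), ([361.0, 371.6], 0.66), ([209.1, 398.3], 0.53)]
block [([198.2, 297.5], 0.59)]
oil [([345.9, 159.8], 0.7)]
can [([182.5, 251.8], 0.83)]
spanner [([168.6, 304.9], 0.56)]
top [[478.5, 0.0, 281.6], [0.0, 478.5, 216.2], [0.0, 0.0, 1.0]] [ 2.194 -2.147  0.062] [-0.019  0.478  1.394]
hitch [([176.9, 289.6], 0.79), ([161.3, 428.0], 0.41)]
hole [([175.2, 293.1], 0.93)]
hinge [([186.1, 245.6], 0.86), ([206.4, 153.7], 0.2)]
strap_pad [([175.9, 256.3], 0.71)]
clip [([308.4, 405.1], 0.83), ([285.9, 196.5], 0.76), ([206.3, 355.7], 0.68)]
clip_loop [([271.4, 195.1], 0.85), ([218.3, 355.6], 0.71), ([313.2, 415.2], 0.67)]
clip_tip [([320.7, 202.0], 0.79), ([173.6, 356.5], 0.67), ([291.1, 368.0], 0.55)]
block [([193.6, 353.1], 0.66)]
oil [([208.7, 153.4], 0.69)]
can [([135.3, 366.5], 0.56)]
spanner [([161.0, 428.5], 0.62), ([191.7, 354.9], 0.5)]
```

View pics/side0.png

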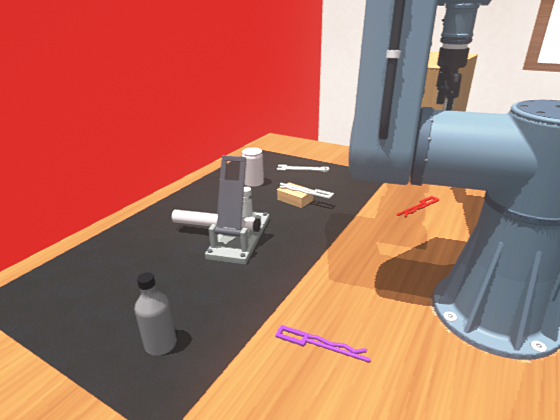

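View pics/top0.png

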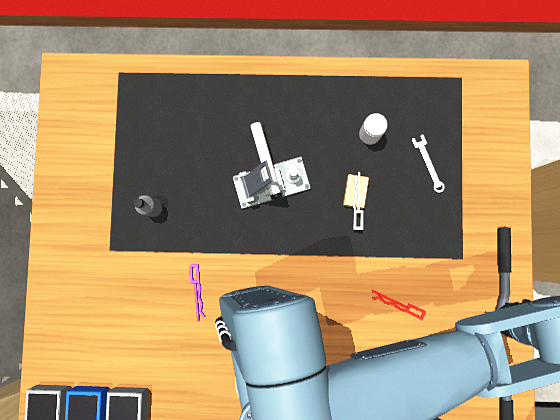

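The side view shows the hitch at about (245,215) with the raised strap in front of the stud. The bright clip is on its block at about (310,190), with the purple and red look-alikes elsewhere. In the top view the stud is at (293,175), the tube runs up and left to (258,125), and the clip loop is at (358,218) with its leg pointing up.

```bash
cat >> h.py <<'E'
def P(c): 
    R=cv2.Rodrigues(np.array(c['rvec']))[0]; return R,np.array(c['tvec']).ravel(),np.array(c['camera_matrix'])
def atz(c,rc,z):
    R,t,K=P(c); d=R.T@np.linalg.solve(K,[rc[1],rc[0],1]); o=-R.T@t; return o+d*(z-o[2])/d[2]
def proj(c,X):
    return cv2.projectPoints(np.array(X,float).reshape(-1,3),np.array(c['rvec']),np.array(c['tvec']),np.array(c['camera_matrix']),None)[0].reshape(-1,2)
def tri(cs,rcs):
    A=[];b=[]
    for c,rc in zip(cs,rcs):
        R,t,K=P(c); d=R.T@np.linalg.solve(K,[rc[1],rc[0],1]); d/=np.linalg.norm(d); M=np.eye(3)-np.outer(d,d); A.append(M); b.append(M@(-R.T@t))
    X=np.linalg.solve(sum(A),sum(b)); return X
def zoom(c,n,x0,y0,x1,y1,s=None):
    im=c['img'][y0:y1,x0:x1]; s=s or min(800//(x1-x0),600//(y1-y0)); cv2.imwrite('pics/'+n+'.png',cv2.resize(im,None,fx=s,fy=s,interpolation=cv2.INTER_CUBIC))
E
python3 - <<'E'
from h import *
s=camera('side');t=camera('top')
zoom(s,'sz0',160,140,360,280); zoom(t,'tz0',220,110,400,245)
D=dict(hole=((200.5,244.1),(175.2,293.1),.082),hinge=((229.5,227.6),(186.1,245.6),.062),pad=((182.8,230.1),(175.9,256.3),None),loop=((193.1,323),(218.3,355.6),.038),tip=((182,282.2),(173.6,356.5),.0385),oil=((345.9,159.8),(208.7,153.4),0))
for k,(a,b,z) in D.items():
    X=tri([s,t],[a,b]); print(k,X.round(4), 'top@z',None if z is None else atz(t,b,z).round(4),'side@z',None if z is None else atz(s,a,z).round(4))
for n in 'can','spanner','block':
  pass
print(atz(t,(135.3,366.5),0),atz(s,(182.5,251.8),0))
E
```

```text
hole [ 0.5965 -0.0372  0.0738] top@z [ 0.5909 -0.0399  0.082 ] side@z [ 0.5919 -0.0227  0.082 ]
hinge [0.5578 0.0948 0.0688] top@z [0.5599 0.0962 0.062 ] side@z [0.5638 0.0857 0.062 ]
pad [0.571  0.0566 0.1683] top@z None side@z None
loop [ 0.4704 -0.2247  0.0449] top@z [ 0.4754 -0.2237  0.038 ] side@z [ 0.4716 -0.2393  0.038 ]
tip [ 0.6017 -0.2246  0.0505] top@z [ 0.6064 -0.2249  0.0385] side@z [ 0.6123 -0.2481  0.0385]
oil [ 0.4953  0.3797 -0.0017] top@z [0.4945 0.3786 0.    ] side@z [0.4947 0.3811 0.    ]
[ 0.73041921 -0.25887468  0.        ] [ 0.74095733 -0.26919411  0.        ]
```

View pics/sz0.png

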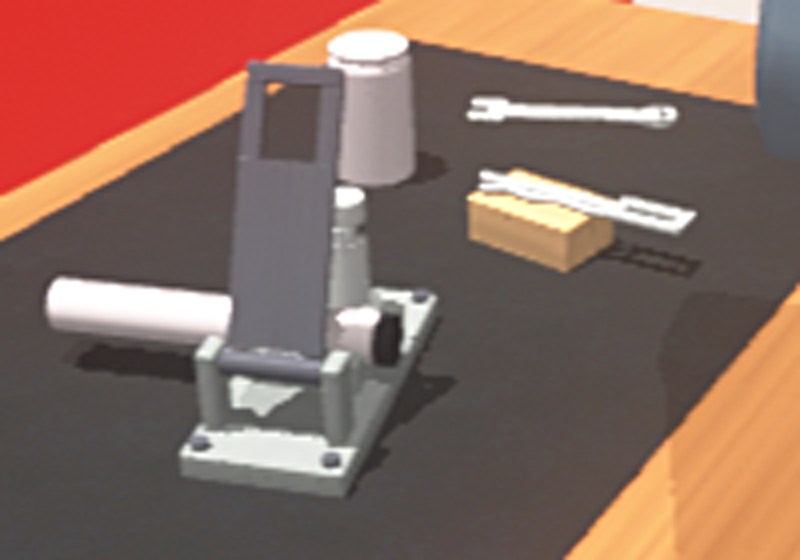

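View pics/tz0.png

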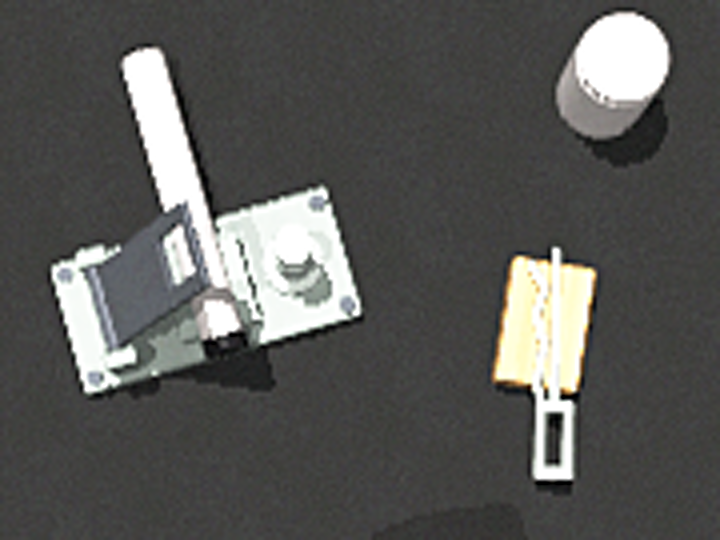

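```bash
cat > fit.py <<'E'
from h import *
from scipy.optimize import least_squares
s=camera('side');t=camera('top')
np.savez('cams.npz',**{a+k:np.array(c[k],float) for a,c in(('s',s),('t',t)) for k in('camera_matrix','rvec','tvec')})
def z(p,ox,oy): return (ox+p[0]/4-.4,oy+p[1]/4-.4)
T=[((50,-40,18),(325,187)),((-50,-40,18),(362,311)),((-50,175,18),(90,390)),((50,175,18),(53,262)),((0,0,106),(293,243))]
S=[((50,175,18),(184,460)),((-50,175,18),(350,475)),((-50,-40,18),(437,295)),((0,0,106),(349,193))]
def W(p,X):
    X=np.array(X)/1000.; c,q=np.cos(p[2]),np.sin(p[2]); return np.array([p[0]+c*X[0]-q*X[1],p[1]+q*X[0]+c*X[1],X[2]])
def res(p,which='st'):
    r=[]
    if 't' in which:
        for X,u in T: r+=list(proj(t,W(p,X))[0]-z(u,220,110))
    if 's' in which:
        for X,u in S: r+=list(proj(s,W(p,X))[0]-z(u,160,140))
    return np.array(r)
for w in('t','s','st'):
    f=least_squares(res,[.59,-.04,.2],args=(w,)); print(w,f.x.round(4),res(f.x,w).round(1).tolist())
p=f.x
def strapW(a,l,x,n=3):
    y=140-l*np.cos(a)+n*np.sin(a); zz=62+l*np.sin(a)+n*np.cos(a); return W(p,(x,y,zz))
# strap end corners
SE=[((-29),(343,72)),((29),(247,64))]
TE=[]
def rs(a):
    r=[]
    for x,u in SE: r+=list(proj(s,strapW(a[0],174,x))[0]-z(u,160,140))
    return r
f=least_squares(rs,[1.]);print('angle',f.x,np.round(rs(f.x),1))
a=f.x[0]
for n,c,o in(('s',s,(160,140,360,280)),('t',t,(220,110,400,245))):
    im=cv2.resize(c['img'][o[1]:o[3],o[0]:o[2]],None,fx=4,fy=4)
    def L(pts,col):
        u=(proj(c,pts)-[o[0]-.4,o[1]-.4])*4; cv2.polylines(im,[u.astype(int).reshape(-1,1,2)],True,col,1)
    L([W(p,X) for X in((50,-40,18),(-50,-40,18),(-50,175,18),(50,175,18))],(0,255,0))
    L([W(p,X) for X in((-52,65,58),(175,65,58))],(255,0,255))
    L([W(p,(14*np.cos(k),14*np.sin(k),106)) for k in np.linspace(0,6.28,20)],(0,0,255))
    L([strapW(a,l,x) for l,x in((0,-29),(174,-29),(174,29),(0,29))],(0,255,255))
    cv2.imwrite(f'pics/fit_{n}.png',im)
print('pad',strapW(a,105,0))
E
python3 fit.py
```

```text
t [ 0.6013 -0.0401  0.2993] [0.6, -0.7, 0.7, 0.3, -1.1, 0.4, -0.8, 0.3, 0.4, -0.3]
s [ 0.5976 -0.0411  0.3224] [0.1, -0.8, 0.2, 0.3, 0.7, -0.2, -1.0, 0.9]
st [ 0.5997 -0.0411  0.3148] [0.7, -0.3, 1.2, 0.6, -0.2, 1.7, -0.4, 1.8, 0.8, 0.3, -1.1, -1.2, -1.1, 0.1, 0.1, -0.3, -1.6, 0.7]
angle [1.1279438] [ 0.4 -1.1  0.  -0.7]
pad [0.56940003 0.05176709 0.15815652]
```

View pics/fit_s.png

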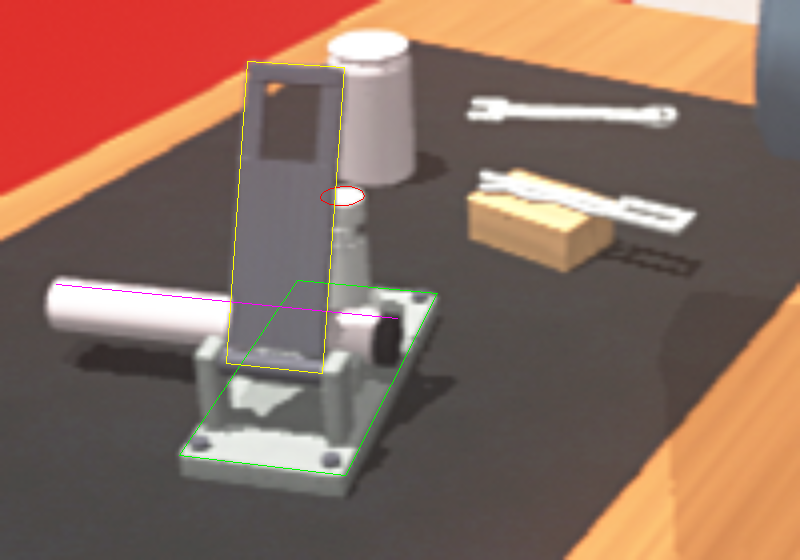

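View pics/fit_t.png

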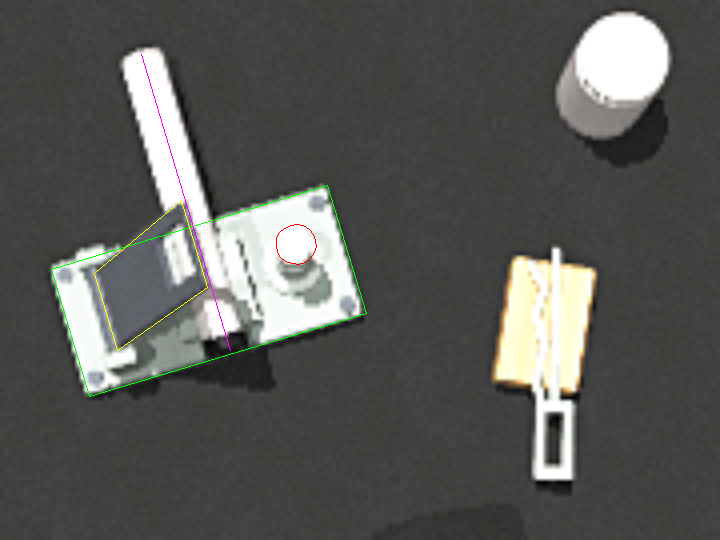

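The overlay fits: hitch at (0.600, −0.041), yaw about 0.31, strap raised about 1.13 rad. I'll close the fingers and go to the hinge side of the strap.

Request:
servo_tool:
  plan:
    - [[0.02,0.038,0.005,-0.014,-1],[0.02,0.038,0.005,-0.014,-1],[0.02,0.038,0.005,-0.014,-1],[0.02,0.038,0.005,-0.014,-1],[0.02,0.038,0.005,-0.014,-1],[0.02,0.038,0.005,-0.014,-1],[0.02,0.038,0.005,-0.014,-1],[0.02,0.038,0.005,-0.014,-1]]

```text
time_s: 2.2
eef_pos: [0.3965, -0.2188, 0.2618]
eef_rot: [0.0, 0.988, 0.154, 0.0]
wrist_force: [-0.1, 0.4, -0.8]
opening: 0.001
```

Request:
servo_tool:
  plan:
    - [[0.02,0.038,0.0,0,-1],[0.02,0.038,0.0,0,-1],[0.02,0.038,0.0,0,-1],[0.02,0.038,0.0,0,-1],[0.02,0.038,0.0,0,-1],[0.02,0.038,0.0,0,-1],[0.02,0.038,0.0,0,-1],[0.02,0.038,0.0,0,-1]]

```text
time_s: 3.0
eef_pos: [0.5566, 0.0854, 0.2614]
eef_rot: [0.0, 0.988, 0.155, 0.0]
wrist_force: [-0.3, -1.3, 0.9]
opening: -0.001
```

Request:
servo_tool:
  plan:
    - [[0,0,-0.03,0,-1],[0,0,-0.03,0,-1],[0,0,-0.03,0,-1],[0,0,0,0,-1]]

```text
time_s: 3.4
eef_pos: [0.5526, 0.084, 0.1667]
eef_rot: [-0.001, 0.988, 0.155, -0.004]
wrist_force: [-1.1, 0.0, -0.0]
opening: -0.005
```

Run:
```python
from h import *
s=camera('side');zoom(s,'s1',140,100,340,250)
o=get_obs();print(o['eef_pos'],o['wrist_force'])
```

```text
[0.55434201 0.08378248 0.16949046] [ 0.04992576 -0.64254139 -0.13731489]
```

View pics/s1.png

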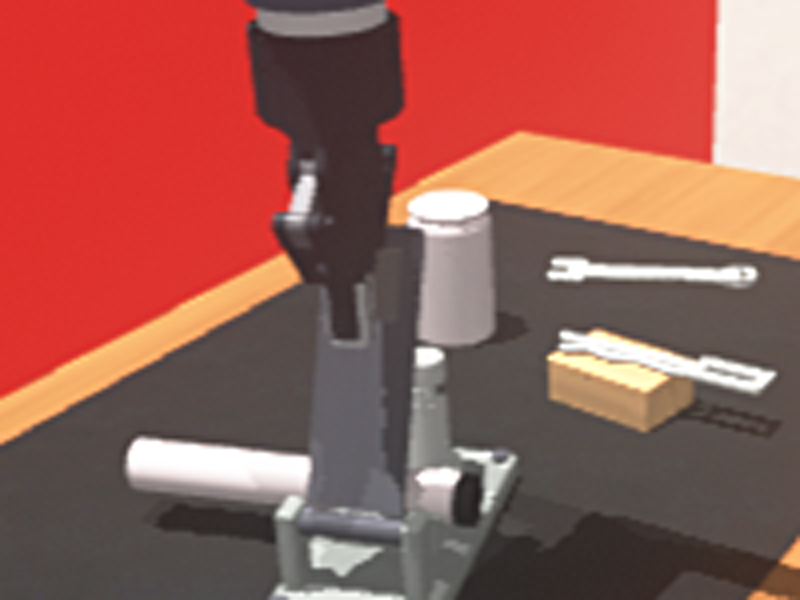

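The fingers sit on the hinge side of the raised strap at about (345,330) in the zoom, clear of the stud. Next I'll swing along the strap's arc.

Request:
servo_tool:
  plan:
    - [[0.0055,-0.017,0,0,-1],[0.003,-0.0095,-0.006,0,-1],[0.003,-0.0095,-0.006,0,-1],[0.0023,-0.007,-0.007,0,-1],[0.0023,-0.007,-0.007,0,-1],[0,0,0,0,-1]]

```text
time_s: 4.05
eef_pos: [0.5745, 0.0299, 0.1471]
eef_rot: [0.002, 0.988, 0.154, 0.002]
wrist_force: [0.9, -3.9, 6.5]
opening: 0.002
```

Run:
```python
from h import *
s=camera('side');zoom(s,'s2',140,100,340,250)
o=get_obs();print(o['eef_pos'],o['wrist_force'])
```

```text
[0.57423135 0.03076981 0.14704243] [0.15207484 2.37091747 2.15318245]
```

View pics/s2.png

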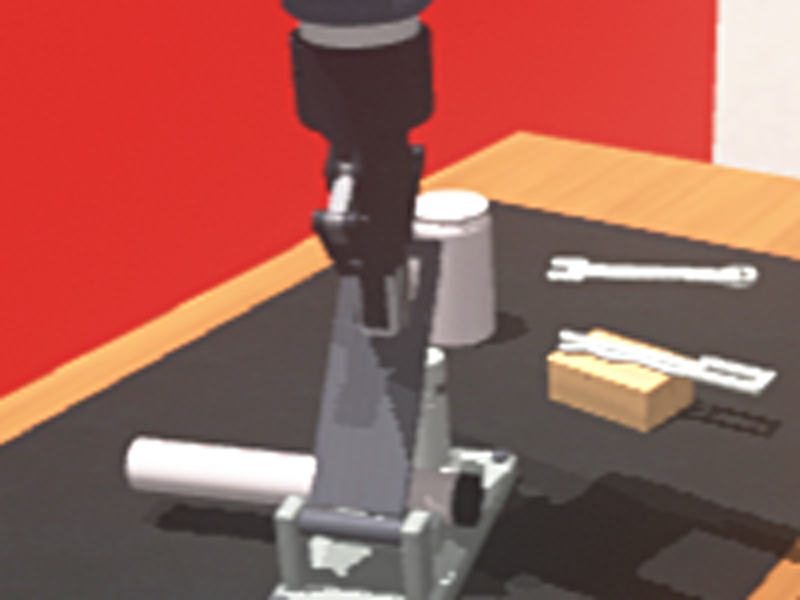

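The strap is following (its end is lower), with light contact forces. I'll continue the arc.

Request:
servo_tool:
  plan:
    - [[0.0014,-0.0043,-0.01,0,-1],[0.0012,-0.0038,-0.01,0,-1],[0.0012,-0.0038,-0.009,0,-1],[0.0012,-0.0038,-0.009,0,-1],[0.0006,-0.002,-0.0075,0,-1],[0.0006,-0.002,-0.0075,0,-1],[0.0003,-0.001,-0.006,0,-1],[0,0,0,0,-1]]

```text
time_s: 4.9
eef_pos: [0.5777, 0.013, 0.085]
eef_rot: [-0.0, 0.988, 0.155, -0.001]
wrist_force: [1.0, 1.0, 0.2]
opening: -0.002
```

Run:
```python
from h import *
s=camera('side');zoom(s,'s3',140,100,340,250)
o=get_obs();print(o['eef_pos'],o['wrist_force'])
```

```text
[0.57787088 0.01312631 0.08542347] [ 0.62493012 -0.12146606  0.66857368]
```

View pics/s3.png

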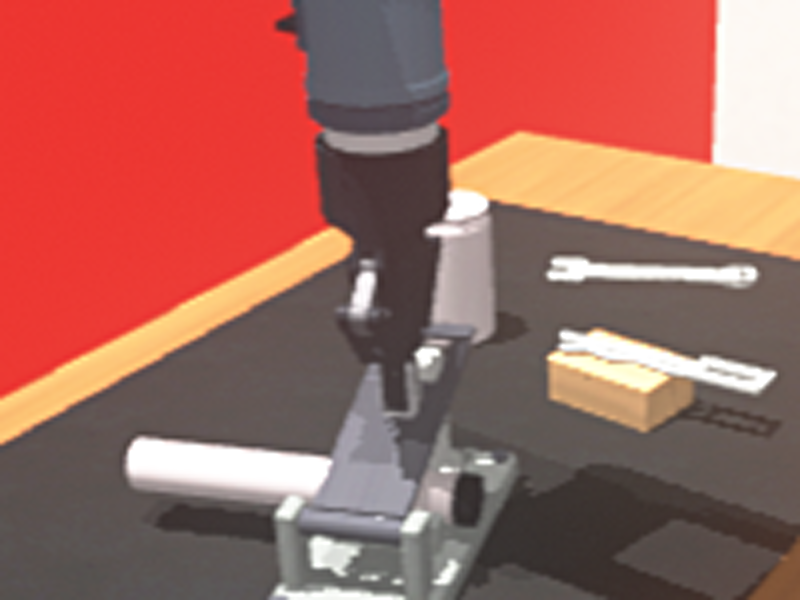

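The stud top is now visible through the slot at about (430,365) in the zoom. I'll press the last few millimetres carefully.

Request:
servo_tool:
  plan:
    - [[0,0,-0.003,0,-1],[0,0,-0.003,0,-1],[0,0,-0.0015,0,-1]]

```text
time_s: 5.25
eef_pos: [0.5788, 0.0129, 0.0789]
eef_rot: [0.0, 0.988, 0.155, 0.0]
wrist_force: [0.7, -1.1, 0.9]
opening: -0.001
```

Request:
servo_tool:
  plan:
    - [[0,0,-0.002,0,-1],[0,0,0,0,-1]]

```text
time_s: 5.45
eef_pos: [0.5786, 0.013, 0.0767]
eef_rot: [-0.0, 0.988, 0.155, 0.0]
wrist_force: [0.8, -1.0, 0.3]
opening: -0.001
```

Request:
servo_tool:
  plan:
    - [[0,0,-0.002,0,-1],[0,0,0,0,-1]]

```text
time_s: 5.65
eef_pos: [0.5785, 0.013, 0.0746]
eef_rot: [-0.0, 0.988, 0.155, -0.0]
wrist_force: [1.1, -1.4, 1.4]
opening: 0.003
```

Run:
```python
from h import *
s=camera('side');zoom(s,'s4',190,170,290,245)
t=camera('top');zoom(t,'t4',220,130,340,220)
o=get_obs();print(o['eef_pos'],o['wrist_force'])
```

```text
[0.5783548  0.01304347 0.07457187] [ 0.9791641  -0.24400474  0.25408693]
```

View pics/s4.png

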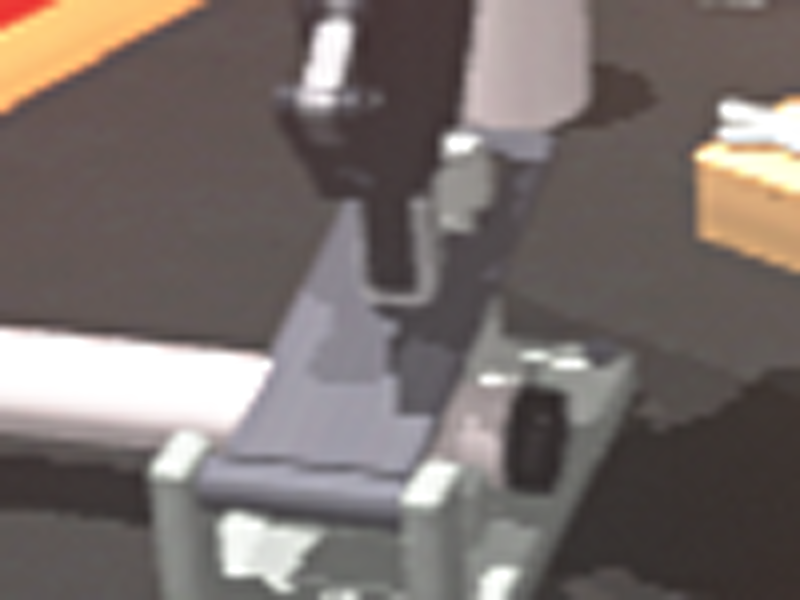

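View pics/t4.png

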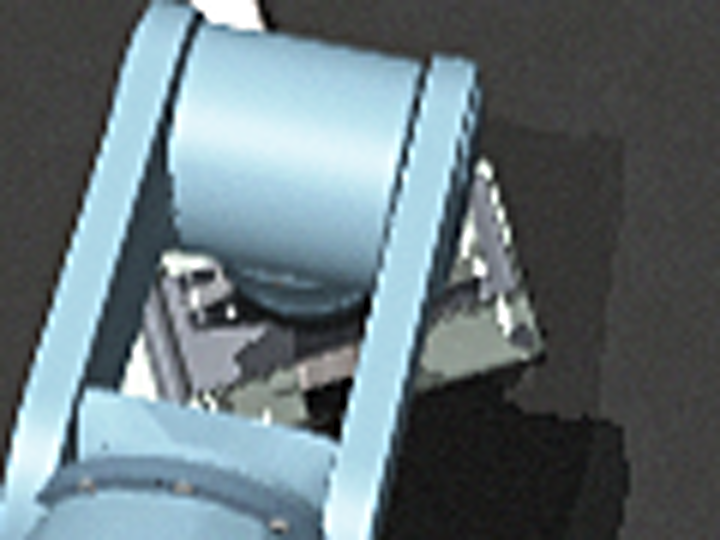

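Request:
servo_tool:
  plan:
    - [[0,0,-0.002,0,-1],[0,0,-0.002,0,-1],[0,0,0,0,-1]]

```text
time_s: 6.05
eef_pos: [0.5784, 0.013, 0.0705]
eef_rot: [-0.0, 0.988, 0.155, -0.0]
wrist_force: [0.5, -0.2, -0.5]
opening: 0.002
```

Run:
```python
from h import *
s=camera('side')
o=get_obs();print(o['eef_pos'],o['wrist_force'])
p=[.600,-.041,.313]
def W(X):
    X=np.array(X)/1000.; c,q=np.cos(p[2]),np.sin(p[2]); return np.array([p[0]+c*X[0]-q*X[1],p[1]+q*X[0]+c*X[1],X[2]])
x0,y0=190,170
im=cv2.resize(s['img'][170:245,190:290],None,fx=8,fy=8,interpolation=cv2.INTER_CUBIC)
for a,col in((0,(0,255,0)),(.1,(0,255,255))):
    pts=[W((x,140-l*np.cos(a)+3*np.sin(a),62+l*np.sin(a)+3*np.cos(a))) for l,x in((0,-29),(174,-29),(174,29),(0,29))]
    cv2.polylines(im,[((proj(s,pts)-[x0-.5,y0-.5])*8).astype(int).reshape(-1,1,2)],True,col,1)
cv2.imwrite('pics/s5.png',im)
```

```text
[0.57834592 0.01302    0.070471  ] [-0.92528061 -0.91904593 -0.5855863 ]
```

View pics/s5.png

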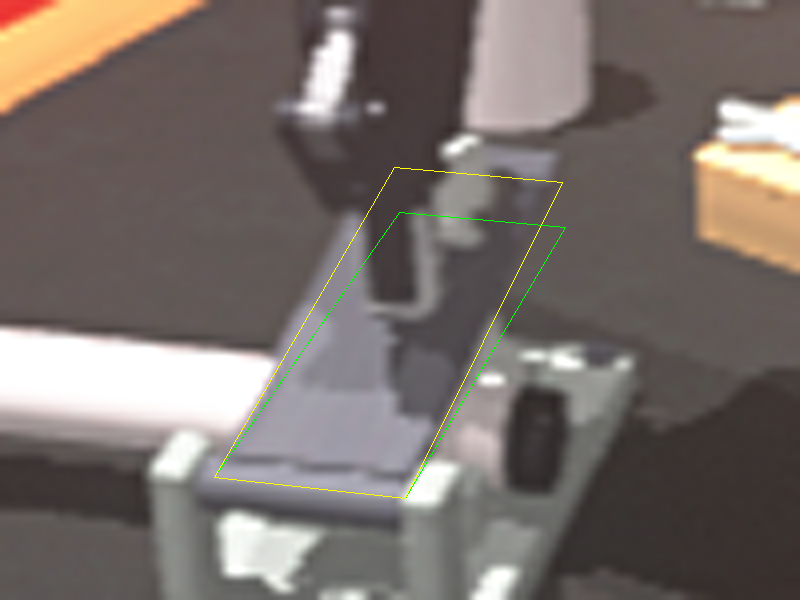

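Run:
```python
from h import *
s=camera('side')
o=get_obs();print(o['eef_pos'],o['wrist_force'],o['torque'])
im=cv2.resize(s['img'][170:245,190:290],None,fx=8,fy=8,interpolation=cv2.INTER_CUBIC)
e=o['eef_pos']
for dz in(-.014,-.001,0.0,.02):
    u=((proj(s,e+[0,0,dz])[0]-[189.5,169.5])*8).astype(int); cv2.circle(im,tuple(u.tolist()),4,(0,0,255),1); print(dz,u)
cv2.imwrite('pics/s6.png',im)
print([ (np.array(r['centre'])*[420,560],r['conf']) for r in pinpoint(s,'strap_pad')])
c=s
for a in (0,.1,.2,.3):
  print(a,((proj(s,[[.600-.308*(140-174*np.cos(a))/1000+.952*sx*.029,-.041+.952*(140-174*np.cos(a))/1000+.308*sx*.029,.065+.174*np.sin(a)] for sx in(-1,1)])-[189.5,169.5])*8).round().tolist())
```

```text
[0.57825033 0.01306603 0.0704818 ] [-0.0235367   0.36482546 -0.02865558] [-0.04393242 -0.00829103  0.01999229]
-0.014 [411 376]
-0.001 [408 340]
0.0 [408 337]
0.02 [404 280]
[(array([200.382, 240.072]), 0.91)]
0 [[565.0, 228.0], [399.0, 213.0]]
0.1 [[563.0, 182.0], [395.0, 167.0]]
0.2 [[558.0, 138.0], [389.0, 124.0]]
0.3 [[553.0, 96.0], [382.0, 83.0]]
```

View pics/s6.png

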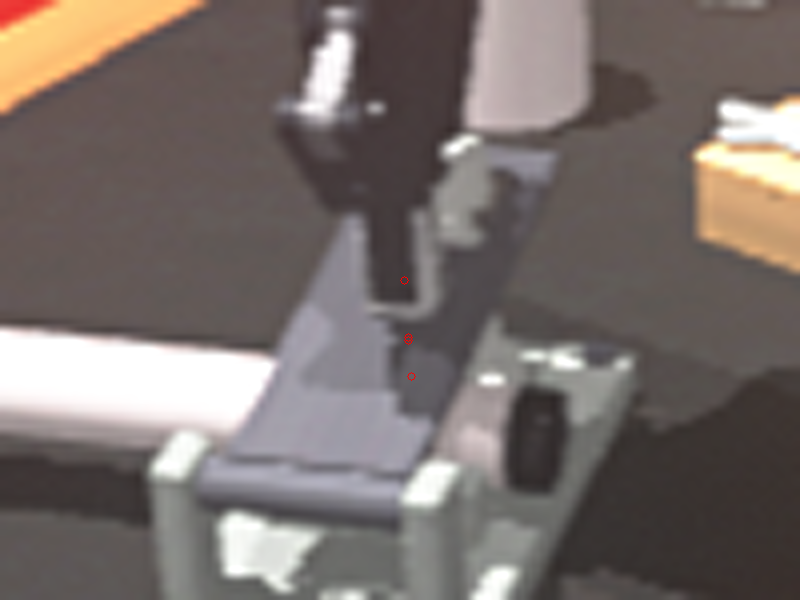

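Run:
```python
from h import *
s=camera('side');t=camera('top');save(s,'side_a');save(t,'top_a')
for e in([.5543,.0838,.1695],[.57423135,.0307,.147],[.5778,.0131,.0854]):
    print([((proj(s,np.array(e)+[0,0,d])[0]-[140,100])*4).round() for d in(-.014,0,.01)])
for n in('hole','hinge','strap_pad','hitch'):
    print(n,[(np.round(np.array(r['centre'])*[420,560],1).tolist(),round(r['conf'],2)) for c in(s,t) for r in pinpoint(c,n)][:4])
```

```text
[array([353., 376.]), array([351., 353.]), array([349., 337.])]
[array([383., 368.]), array([382., 347.]), array([381., 331.])]
[array([403., 446.]), array([401., 426.]), array([400., 411.])]
hole [([198.3, 245.2], 0.74), ([344.5, 161.0], 0.32), ([174.5, 293.3], 0.75)]
hinge [([228.0, 225.7], 0.77), ([199.4, 295.1], 0.2), ([186.8, 245.1], 0.6)]
strap_pad [([200.9, 240.8], 0.71), ([175.3, 281.9], 0.86)]
hitch [([226.7, 245.4], 0.67), ([178.6, 292.1], 0.8)]
```

The side view shows the strap still about 0.17 rad up, and the visible fingertip about 9 mm above the TCP height, higher than I assumed. I'll keep pressing while watching the force.

Request:
servo_tool:
  plan:
    - [[0,0,-0.004,0,-1],[0,0,-0.004,0,-1],[0,0,0,0,-1]]

```text
time_s: 7.0
eef_pos: [0.5784, 0.0129, 0.0622]
eef_rot: [-0.0, 0.988, 0.155, -0.0]
wrist_force: [-0.7, -0.2, -0.2]
opening: 0.002
```

Run:
```python
from h import *
s=camera('side');zoom(s,'s7',190,170,290,245)
o=get_obs();print(o['eef_pos'],o['wrist_force'],o['torque'])
u=lambda X:((proj(s,X)-[450,0])).round()
print(proj(s,[[.236,-.524,.221],[.236,-.524,.207]]))
```

```text
[0.5782048  0.01303009 0.06227704] [-0.10773768 -1.16576642  0.07803331] [-0.0256388  -0.0015169   0.02972797]
[[441.34346305 115.73833579]
 [440.46105204 120.50388753]]
```

View pics/s7.png

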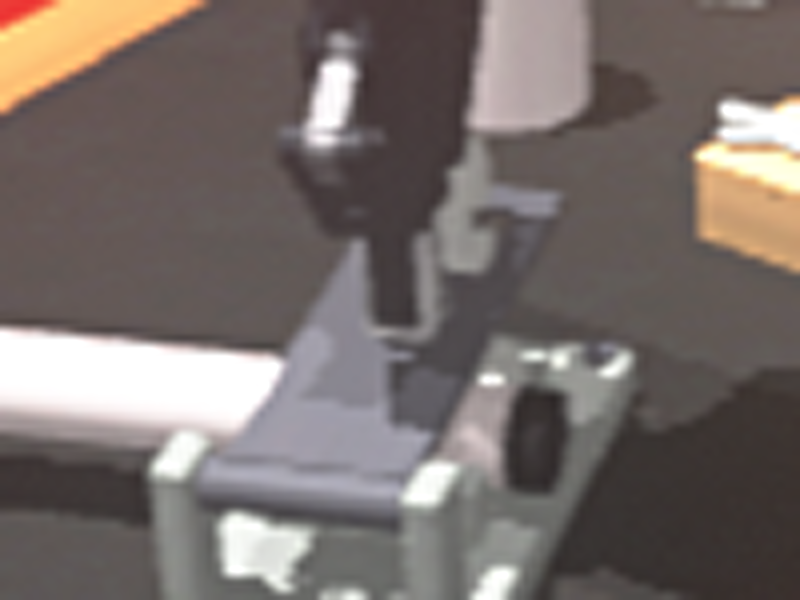

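Request:
servo_tool:
  plan:
    - [[0,0,-0.002,0,-1],[0,0,-0.002,0,-1],[0,0,0,0,-1]]

```text
time_s: 7.35
eef_pos: [0.5784, 0.013, 0.0585]
eef_rot: [-0.0, 0.988, 0.155, -0.0]
wrist_force: [-0.2, -0.2, -0.2]
opening: 0.0
```

Request:
servo_tool:
  plan:
    - [[0,0,-0.001,0,-1],[0,0,-0.001,0,-1],[0,0,0,0,-1]]

```text
time_s: 7.65
eef_pos: [0.5785, 0.013, 0.0567]
eef_rot: [-0.0, 0.988, 0.155, -0.0]
wrist_force: [0.7, -0.6, 0.7]
opening: 0.004
```

Request:
servo_tool:
  plan:
    - [[0,0,-0.001,0,-1],[0,0,0,0,-1]]

```text
time_s: 7.85
eef_pos: [0.5785, 0.0129, 0.0557]
eef_rot: [-0.0, 0.988, 0.155, 0.0]
wrist_force: [-0.5, -0.6, 1.2]
opening: -0.001
```

Request:
servo_tool:
  plan:
    - [[0,0,-0.001,0,-1],[0,0,-0.001,0,-1],[0,0,0,0,-1]]

```text
time_s: 8.15
eef_pos: [0.5786, 0.0129, 0.0549]
eef_rot: [0.0, 0.988, 0.155, -0.0]
wrist_force: [-4.3, -0.2, 10.5]
opening: -0.004
```

Run:
```python
from h import *
s=camera('side');zoom(s,'s8',190,170,290,245)
o=get_obs();print(o['eef_pos'],o['wrist_force'],o['torque'])
```

```text
[0.57863768 0.01291696 0.05497086] [-4.98573813 -0.50275346 11.22608366] [-0.02140964  0.8715635  -0.0284116 ]
```

View pics/s8.png

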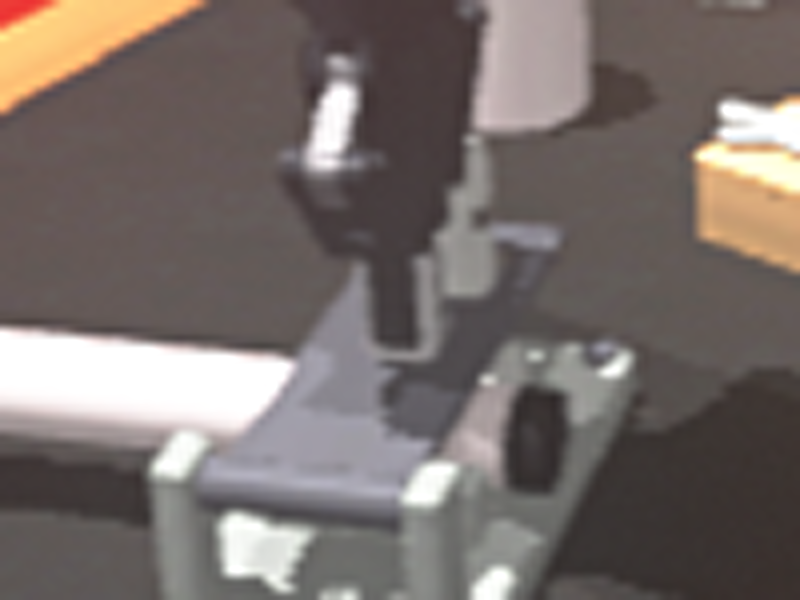

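The strap is flat at a firm stop (11 N), and the stud stands through the slot at about (470,230) in the zoom. I'll retract and measure the clip.

Request:
servo_tool:
  plan:
    - [[0,0,0.03,0,-1],[0,0,0.04,0,-1],[0,0,0.04,0,-1],[0,0,0.04,0,-1],[0,-0.03,0.02,-0.04,1],[-0.01,-0.045,0,-0.04,1],[-0.01,-0.045,0,-0.04,1],[-0.015,-0.045,0,-0.04,1]]

```text
time_s: 9.0
eef_pos: [0.5434, -0.1533, 0.2239]
eef_rot: [0.0, 0.997, 0.075, 0.0]
wrist_force: [1.0, 0.0, 0.5]
opening: 0.682
```

Run:
```python
from h import *
s=camera('side');t=camera('top');zoom(s,'s9',140,60,340,210);zoom(t,'t9',220,110,400,245)
o=get_obs();print(o['eef_pos'],o['wrist_force'],o['opening'])
a=atz(t,(219.6,358.1),.0415);b=atz(t,(172,358.8),.0385);print('loop',a,'tip',b,b-a, np.arctan2((b-a)[1],(b-a)[0]))
print('side loop',atz(s,(140+216/4-.4,160+656/4-.4),.0415),'tip',atz(s,(140+181/4,160+484/4),.038))
for n in('block','clip_loop','clip_tip','clip'):
    print(n,[(np.round(np.array(r['centre'])*[420,560],1).tolist(),round(r['conf'],2)) for c in(s,t) for r in pinpoint(c,n)][:6])
```

```text
[ 0.54205905 -0.15704394  0.22360083] [0.85484532 0.2863436  0.17998986] 0.8462461260306459
loop [ 0.4715216  -0.23050604  0.0415    ] tip [ 0.61122536 -0.23153034  0.0385    ] [ 0.13970376 -0.00102429 -0.003     ] -0.007331774366268165
side loop [ 0.46587902 -0.23069747  0.0415    ] tip [ 0.60421028 -0.22716635  0.038     ]
block [([200.3, 296.3], 0.76), ([192.9, 352.0], 0.59)]
clip_loop [([341.4, 293.0], 0.93), ([191.3, 325.9], 0.8), ([315.0, 415.0], 0.85), ([219.1, 357.0], 0.56), ([208.2, 154.8], 0.5)]
clip_tip [([358.4, 369.7], 0.93), ([180.3, 279.5], 0.54), ([291.7, 370.5], 0.86)]
clip [([338.9, 309.3], 0.87), ([192.6, 312.6], 0.67), ([170.0, 305.3], 0.49), ([285.5, 194.7], 0.85), ([303.2, 404.6], 0.56), ([206.4, 357.1], 0.5)]
```

View pics/s9.png

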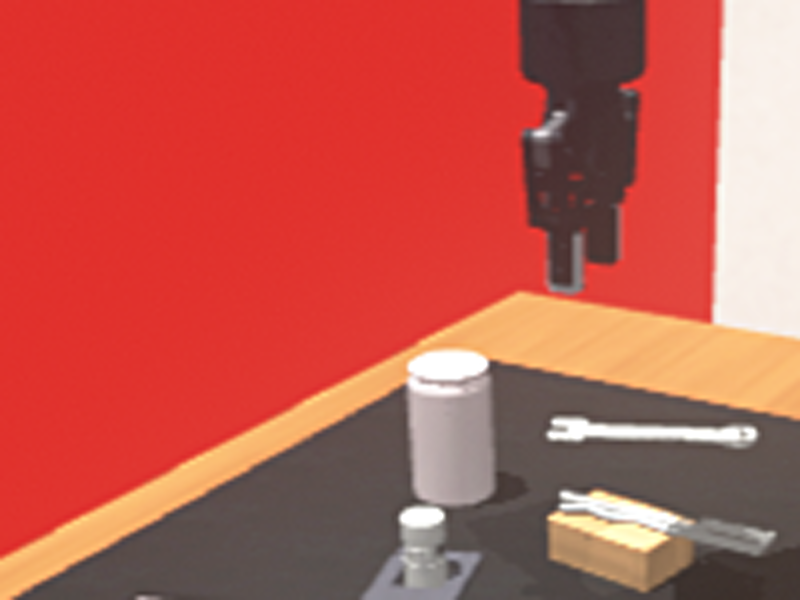

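View pics/t9.png

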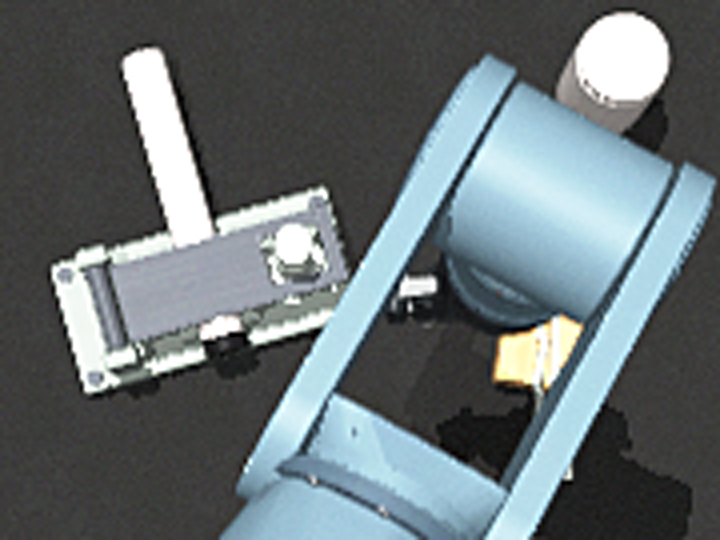

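Run:
```python
from h import *
s=camera('side');zoom(s,'s10',240,60,340,135)
o=get_obs();e=o['eef_pos'];print(e,o['opening'],o['eef_rot'])
w,x,y,z=o['eef_rot'];ya=2*np.arctan2(y,x);j=np.array([np.sin(ya),-np.cos(ya),0])
for k in(-1,1):
  for d in(-.014,-.001,0.01,.02,.03): print(k,d,((proj(s,e+j*k*.0425*o['opening']+[0,0,d])[0]-[240,60])*8).round())
```

```text
[ 0.54388408 -0.15088805  0.22373714] 0.9963841641650265 [-7.81118137e-05  9.97082820e-01  7.63272112e-02 -2.50010524e-07]
-1 -0.014 [312. 685.]
-1 -0.001 [312. 645.]
-1 0.01 [311. 611.]
-1 0.02 [311. 579.]
-1 0.03 [310. 547.]
1 -0.014 [408. 604.]
1 -0.001 [408. 566.]
1 0.01 [408. 534.]
1 0.02 [408. 504.]
1 0.03 [408. 473.]
```

View pics/s10.png

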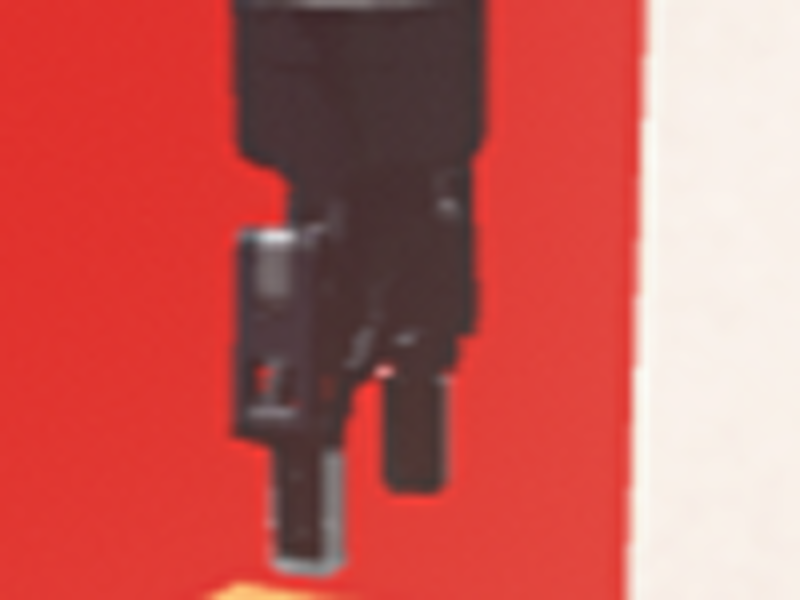

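The top view confirms the strap flat with the stud at (297,245) through the slot. The visible fingertips are about 10 mm behind the reported TCP when shut and 23 mm when open, consistent with the contact height, so I'll use those values. Next I'll go over the clip loop.

Request:
servo_tool:
  plan:
    - [[-0.012,-0.0135,-0.015,-0.027,1],[-0.012,-0.0135,-0.015,-0.027,1],[-0.012,-0.0135,-0.015,-0.027,1],[-0.012,-0.0135,-0.015,-0.027,1],[-0.012,-0.0135,-0.015,-0.027,1],[-0.014,-0.0125,-0.025,-0.025,1],[0,0,-0.02,0,1],[0,0,0,0,1]]

```text
time_s: 10.35
eef_pos: [0.4677, -0.2305, 0.1011]
eef_rot: [-0.002, 1.0, -0.005, -0.002]
wrist_force: [-0.5, 0.6, 1.3]
opening: 1.0
```

Run:
```python
from h import *
s=camera('side');t=camera('top');zoom(s,'s11',260,110,380,200);zoom(t,'t11',290,140,410,230)
o=get_obs();e=o['eef_pos'];print(e,o['opening'],o['eef_rot'])
w,x,y,z=o['eef_rot'];ya=2*np.arctan2(y,x);j=np.array([np.sin(ya),-np.cos(ya),0]);print(ya)
for k in(-1,1):
  for d in(.01,.023): print(k,d,((proj(s,e+j*k*.0425*o['opening']+[0,0,d])[0]-[260,110])*6).round())
```

```text
[ 0.46985522 -0.23166971  0.1040627 ] 1.0014642351689356 [-1.70007297e-04  9.99991138e-01 -4.20488131e-03 -1.17193169e-04]
-0.008409787572382029
-1 0.01 [339. 390.]
-1 0.023 [340. 363.]
1 0.01 [420. 326.]
1 0.023 [421. 301.]
```

View pics/s11.png

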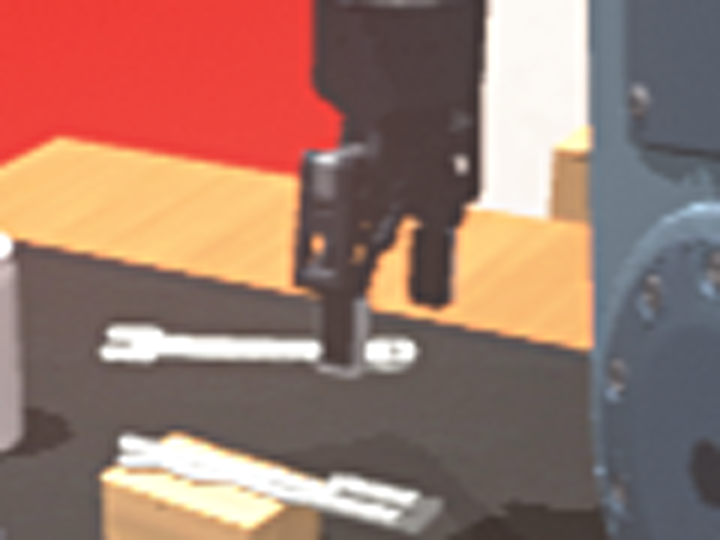

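View pics/t11.png

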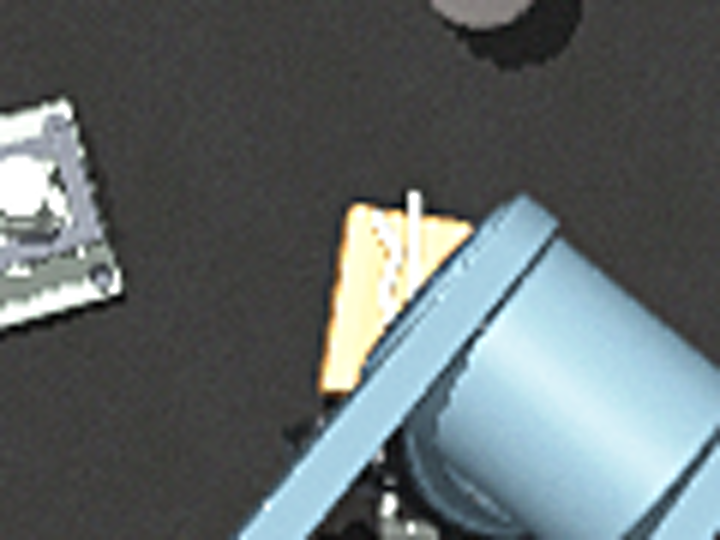

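The open fingers straddle the loop line, and the near fingertip at (340,370) matches the prediction. Descending and closing.

Request:
servo_tool:
  plan:
    - [[0,0.0005,-0.03,0,1],[0,0,-0.03,0,1],[0,0,-0.02,0,1],[0,0,-0.01,0,1],[0,0,-0.006,0,1],[0,0,0,0,1]]

```text
time_s: 11.05
eef_pos: [0.4702, -0.2317, 0.0083]
eef_rot: [0.0, 1.0, -0.004, 0.0]
wrist_force: [-0.6, 0.8, 0.5]
opening: 0.999
```

Run:
```python
from h import *
s=camera('side');zoom(s,'s12',270,140,370,215)
o=get_obs();e=o['eef_pos'];print(e,o['wrist_force'],o['eef_rot'])
```

```text
[ 0.4703781  -0.23194654  0.00873735] [-0.18354449  0.61618344  0.41612609] [ 4.65914547e-04  9.99990154e-01 -4.37379555e-03  5.86921739e-04]
```

View pics/s12.png

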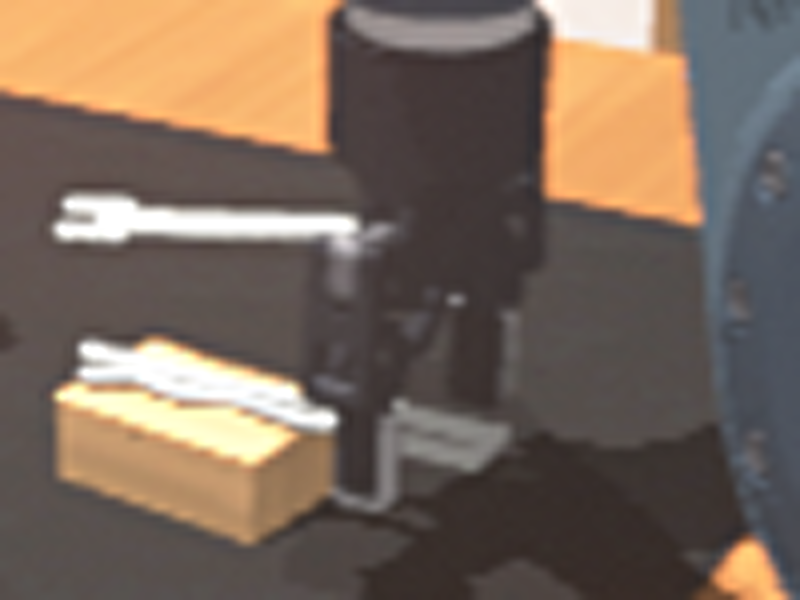

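The fingers straddle the loop, with tips just below it at about (370,500), clear of the block. Closing.

Request:
servo_tool:
  plan:
    - [[0,0,0,0,-1],[0,0,0,0,-1],[0,0,0,0,-1],[0,0,0,0,-1],[0,0,0,0,-1],[0,0,0,0,-1],[0,0,0,0,-1],[0,0,0,0,-1]]

```text
time_s: 11.9
eef_pos: [0.4697, -0.2317, 0.0079]
eef_rot: [0.0, 1.0, -0.005, 0.0]
wrist_force: [-0.2, 0.1, 2.0]
opening: 0.315
```

Run:
```python
from h import *
s=camera('side');zoom(s,'s13',270,140,370,215)
o=get_obs();e=o['eef_pos'];print(e,o['wrist_force'],o['eef_rot'],o['opening'])
```

```text
[ 0.46969901 -0.23172522  0.00792199] [0.12405364 0.30378524 2.8262109 ] [ 1.37029763e-04  9.99989322e-01 -4.61664871e-03  1.56126648e-04] 0.31413339559153247
```

View pics/s13.png

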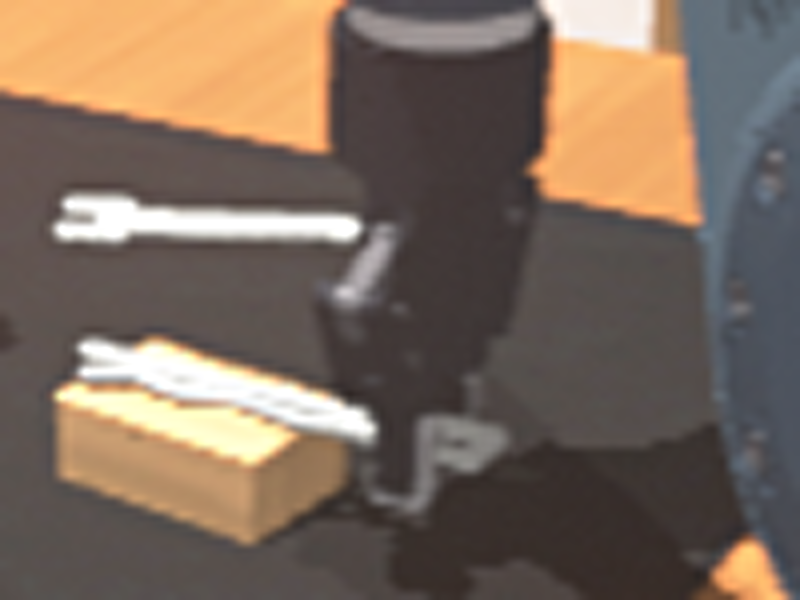

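The gripper stopped at 0.315 (about 27 mm) on the loop. Lifting to check the clip in hand.

Request:
servo_tool:
  plan:
    - [[0,0,0.015,0,-1],[0,0,0.03,0,-1],[0,0,0.03,0,-1],[0,0,0.035,0,-1],[-0.01,0.03,0.02,0.08,-1],[-0.01,0.035,0,0.08,-1],[-0.01,0.035,0,0.08,-1],[-0.01,0.035,0,0.08,-1]]

```text
time_s: 12.75
eef_pos: [0.4286, -0.0952, 0.1375]
eef_rot: [-0.0, 0.988, 0.156, -0.0]
wrist_force: [0.4, 0.2, -1.1]
opening: 0.312
```

Request:
servo_tool:
  plan:
    - [[-0.002,0.003,0,0,-1],[0,0,0,0,-1]]

```text
time_s: 12.95
eef_pos: [0.4271, -0.0928, 0.1376]
eef_rot: [0.0, 0.988, 0.155, -0.0]
wrist_force: [0.2, -0.4, -0.3]
opening: 0.312
```

Run:
```python
from h import *
s=camera('side');t=camera('top');zoom(s,'s14',200,90,360,210);zoom(t,'t14',240,120,400,240)
o=get_obs();e=o['eef_pos'];print(e,o['wrist_force'],o['eef_rot'],o['opening'],2*np.arctan2(o['eef_rot'][2],o['eef_rot'][1]))
for n in('clip_loop','clip_tip'):
    print(n,[(np.round(np.array(r['centre'])*[420,560],1).tolist(),round(r['conf'],2)) for c in(s,t) for r in pinpoint(c,n)][:6])
```

```text
[ 0.42796552 -0.09427487  0.13789656] [ 0.55782411  0.5504458  -0.55176807] [3.03239178e-04 9.88012710e-01 1.54372147e-01 1.83168867e-04] 0.310788346150874 0.3099839217721853
clip_loop [([337.0, 291.1], 0.97), ([169.3, 314.7], 0.68), ([313.3, 414.4], 0.79), ([270.2, 197.1], 0.55), ([183.6, 296.6], 0.52)]
clip_tip [([359.4, 370.1], 0.93), ([168.7, 257.4], 0.71), ([293.7, 369.1], 0.81), ([320.9, 199.1], 0.75), ([182.4, 296.8], 0.62), ([159.8, 427.3], 0.55)]
```

View pics/s14.png

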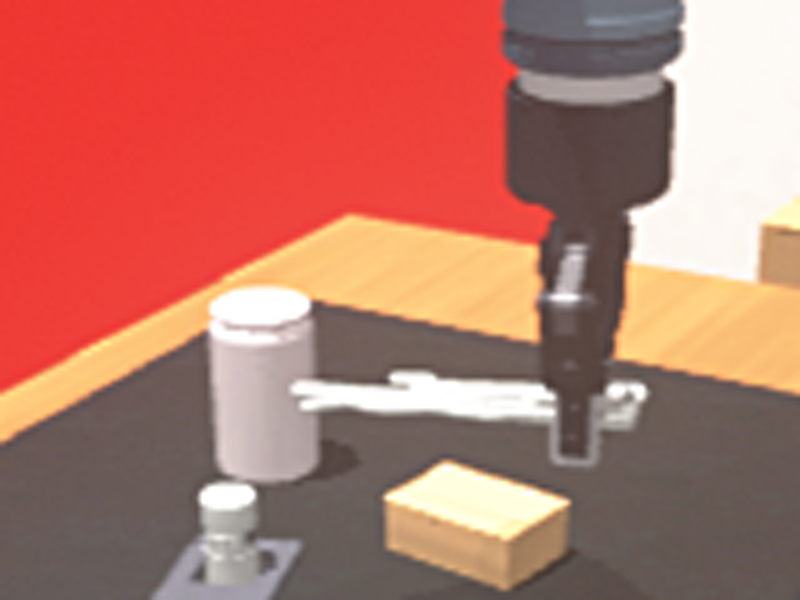

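View pics/t14.png

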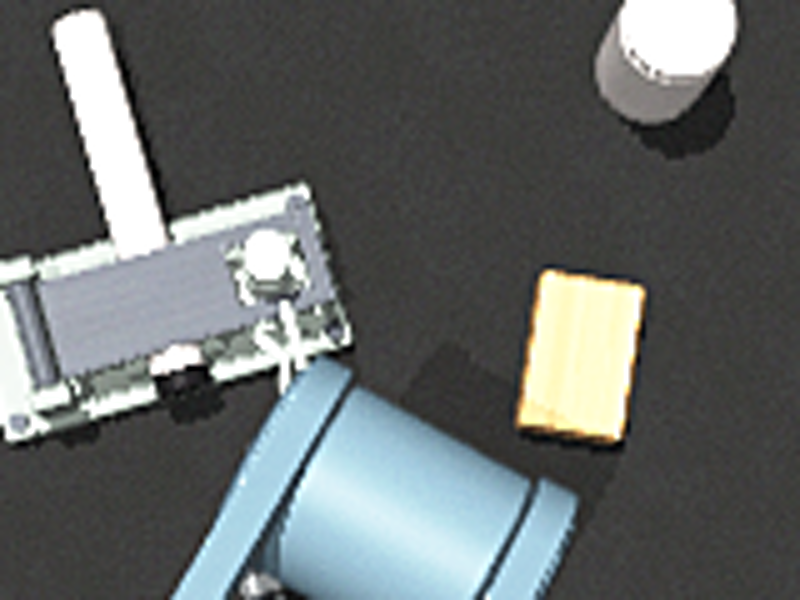

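Run:
```python
from h import *
s=camera('side');t=camera('top')
ht=np.array([t['img']]);zoom(t,'t15',280,160,320,190);zoom(s,'s15',250,150,340,190)
o=get_obs();e=o['eef_pos'];y=.31
d=np.array([np.cos(y),np.sin(y),0])
x=e+d*.1405+[0,0,.030]
print('expected tip',x,'proj side',proj(s,x),'top',proj(t,x))
for z in(.155,.163,.168,.172):print(z,atz(t,(179.6,297.4),z))
print(tri([s,t],[(167.4,259.2),(179.6,297.4)]))
H=np.array([.600,-.041,.082]);print(proj(s,H),proj(t,H), proj(t,H+[0,0,.024]),proj(s,H+[0,0,.024]))
```

```text
expected tip [ 0.56145861 -0.05135879  0.16767672] proj side [[258.90423426 167.53391789]] top [[297.29563161 180.95706912]]
0.155 [ 0.56708205 -0.05167388  0.155     ]
0.163 [ 0.56582932 -0.05160342  0.163     ]
0.168 [ 0.56504637 -0.05155937  0.168     ]
0.172 [ 0.56442001 -0.05152414  0.172     ]
[ 0.56354588 -0.05250617  0.16739968]
[[245.6226613  196.96285773]] [[293.56468652 172.02360063]] [[293.59896182 170.55402478]] [[245.08068138 188.57689136]]
```

View pics/t15.png

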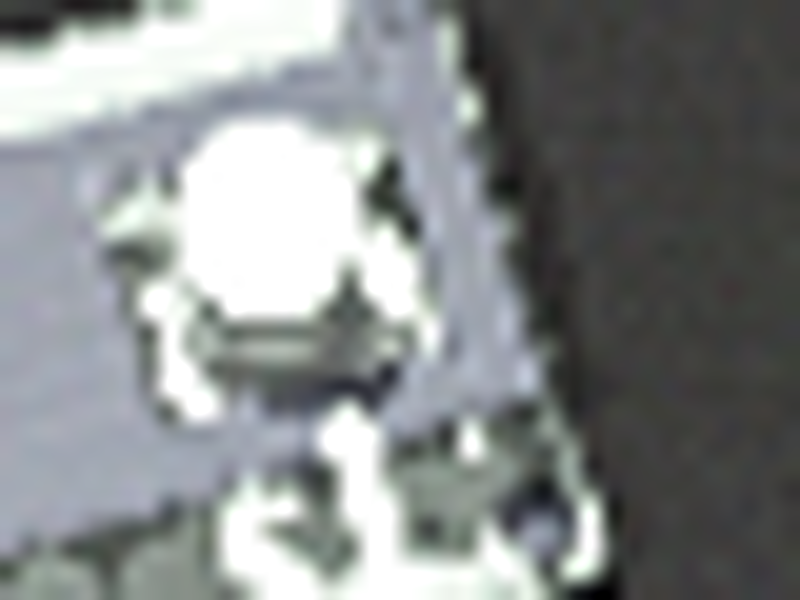

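View pics/s15.png

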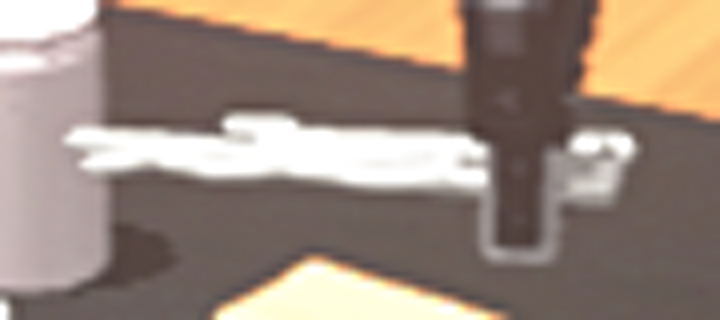

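The held clip matches the prediction in both views: leg tip at about (0.563,−0.052,0.168), bow on the hinge side. Now down to hole height, with the tip short of the stud.

Request:
servo_tool:
  plan:
    - [[0,0,-0.03,0,-1],[0,0,-0.03,0,-1],[0,0,-0.02,0,-1],[0,0,-0.006,0,-1],[0,0,0,0,-1]]

```text
time_s: 13.85
eef_pos: [0.427, -0.0935, 0.0512]
eef_rot: [-0.001, 0.988, 0.155, -0.001]
wrist_force: [-0.3, -0.1, -1.0]
opening: 0.311
```

Run:
```python
from h import *
s=camera('side');t=camera('top')
zoom(t,'t16',270,155,320,192);zoom(s,'s16',230,170,310,230)
o=get_obs();e=o['eef_pos'];r=o['eef_rot'];y=2*np.arctan2(r[2],r[1])
d=np.array([np.cos(y),np.sin(y),0])
x=e+d*.1405+[0,0,.030]
print(e,y,'expected tip',x,'side',proj(s,x),'top',proj(t,x),'top -20mm',proj(t,x-d*.02),'side-20',proj(s,x-d*.02))
H=np.array([.600,-.041,.082]);print('hole',proj(s,H),proj(t,H),'entry',proj(s,H-.014*d),'top of stud',proj(t,H+[0,0,.024]),proj(s,H+[0,0,.024]))
```

```text
[ 0.42834145 -0.09410765  0.05268533] 0.31059391837212946 expected tip [ 0.56211883 -0.05116745  0.08268533] side [[260.01982206 198.37441266]] top [[296.87977757 185.29304749]] top -20mm [[298.90601666 192.01518937]] side-20 [[267.58229771 199.05862897]]
hole [[245.6226613  196.96285773]] [[293.56468652 172.02360063]] entry [[250.81412556 197.4322375 ]] top of stud [[293.59896182 170.55402478]] [[245.08068138 188.57689136]]
```

View pics/t16.png

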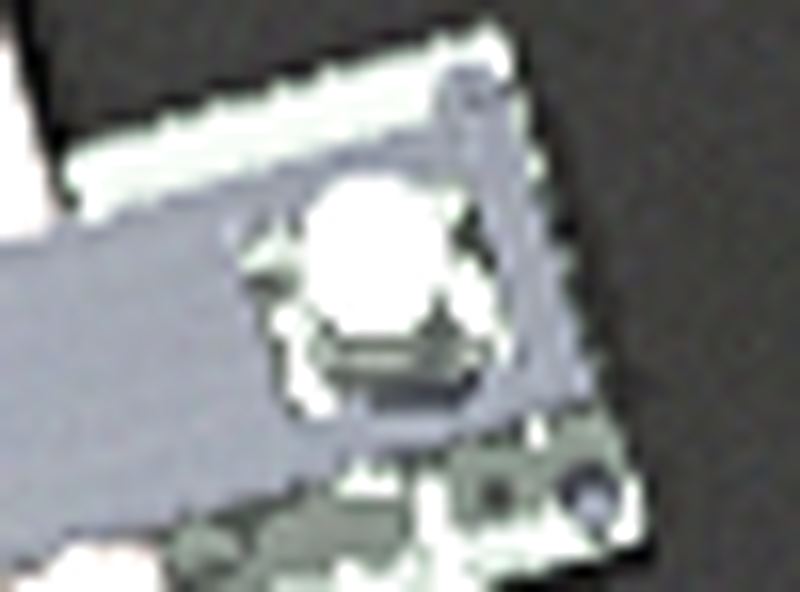

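View pics/s16.png

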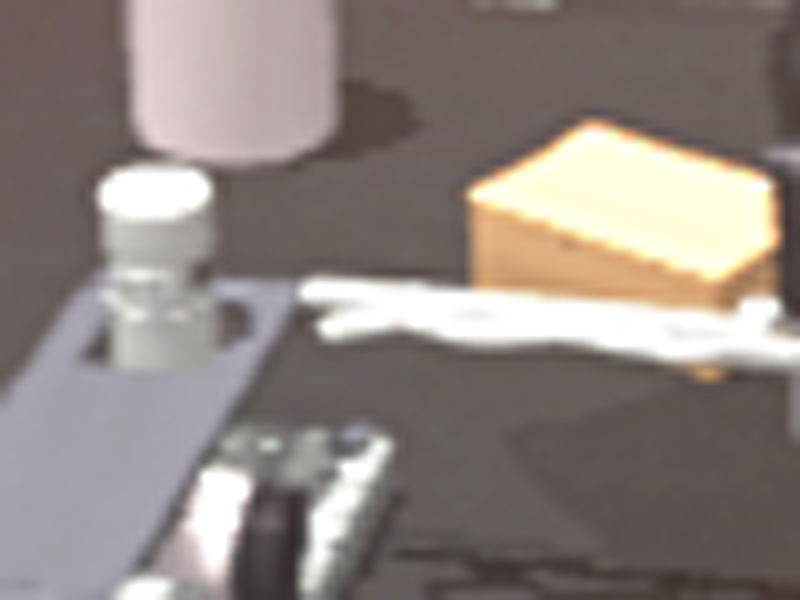

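The leg tip (305,290) lines up in height with the stud's hole, the dark spot at about (200,270) in the zoom. Laterally the leg looks about 1 mm to the hinge side. I'll correct and advance.

Request:
servo_tool:
  plan:
    - [[0.0004,-0.0011,0,0,-1],[0.0048,0.0015,0,0,-1],[0.0048,0.0015,0,0,-1],[0.0048,0.0015,0,0,-1],[0.0029,0.0009,0,0,-1],[0,0,0,0,-1]]

```text
time_s: 14.55
eef_pos: [0.4457, -0.0891, 0.0518]
eef_rot: [0.0, 0.988, 0.155, 0.0]
wrist_force: [-1.0, -0.5, -1.5]
opening: 0.308
```

Run:
```python
from h import *
s=camera('side');t=camera('top')
zoom(t,'t17',270,155,320,192);zoom(s,'s17',230,175,290,215)
o=get_obs();e=o['eef_pos'];r=o['eef_rot'];y=2*np.arctan2(r[2],r[1]);print(e,y,o['wrist_force'])
```

```text
[ 0.44517813 -0.08912765  0.05166901] 0.3111505271626503 [ 0.03314591  0.06371025 -0.58170653]
```

View pics/t17.png

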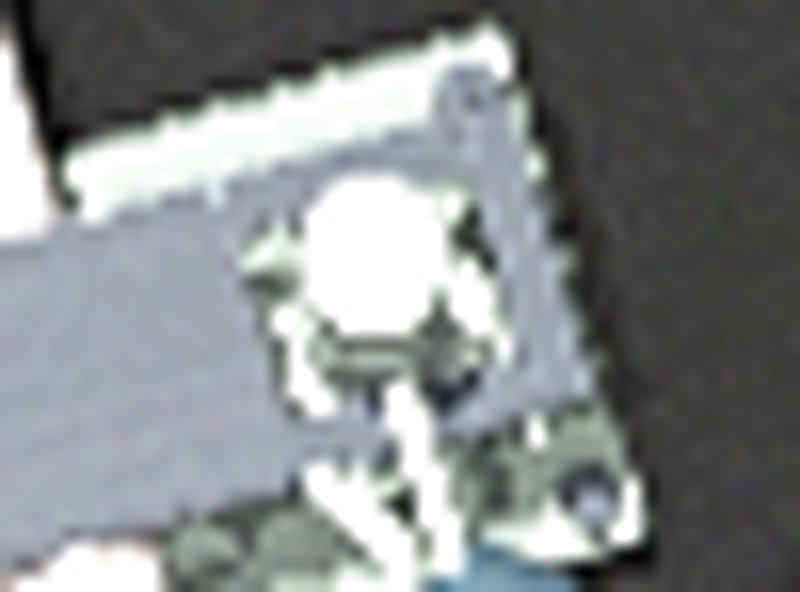

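View pics/s17.png

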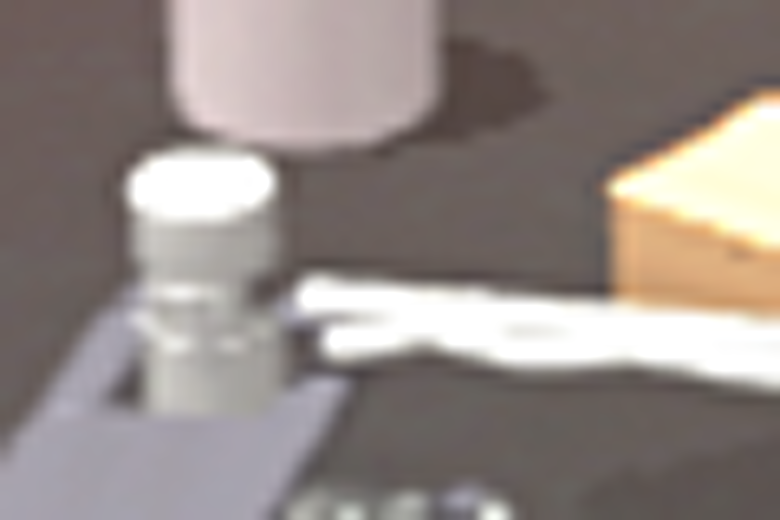

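Run:
```python
from h import *
t=camera('top');s=camera('side')
g=t['img'].astype(int).sum(2)//3
print('cols',list(range(284,306)))
for r in range(163,191): print(r,g[r,284:306].tolist())
g=s['img'].astype(int).sum(2)//3
print('side cols 236-264')
for r in range(184,210): print(r,g[r,236:264].tolist())
```

```text
cols [284, 285, 286, 287, 288, 289, 290, 291, 292, 293, 294, 295, 296, 297, 298, 299, 300, 301, 302, 303, 304, 305]
163 [250, 248, 250, 250, 248, 246, 247, 250, 215, 214, 158, 163, 163, 166, 153, 176, 163, 162, 174, 52, 39, 47]
164 [250, 246, 250, 246, 232, 213, 185, 157, 159, 160, 163, 167, 169, 168, 168, 184, 167, 162, 169, 150, 48, 45]
165 [245, 209, 213, 161, 159, 162, 157, 153, 171, 168, 171, 159, 151, 158, 159, 168, 166, 167, 167, 226, 61, 43]
166 [165, 166, 165, 166, 165, 159, 194, 246, 255, 255, 255, 212, 176, 179, 175, 151, 167, 168, 178, 130, 58, 46]
167 [164, 165, 165, 169, 164, 173, 255, 255, 255, 255, 255, 255, 255, 235, 250, 158, 181, 167, 170, 117, 80, 49]
168 [181, 173, 144, 182, 136, 255, 255, 255, 255, 255, 255, 255, 255, 234, 221, 56, 183, 172, 169, 173, 85, 39]
169 [206, 156, 138, 217, 133, 255, 255, 255, 255, 255, 255, 255, 255, 255, 100, 64, 160, 176, 168, 186, 74, 20]
170 [183, 164, 245, 236, 231, 255, 255, 255, 255, 255, 255, 255, 255, 255, 133, 72, 96, 182, 168, 169, 124, 89]
171 [168, 225, 218, 192, 213, 255, 255, 255, 255, 255, 255, 255, 255, 255, 208, 227,
[... 5013 characters left out ...]
5, 97, 96, 97, 97]
205 [168, 154, 119, 88, 99, 162, 197, 194, 187, 181, 173, 166, 163, 159, 158, 159, 164, 169, 173, 159, 118, 89, 96, 97, 97, 97, 98, 96]
206 [168, 155, 143, 135, 133, 165, 186, 186, 184, 180, 173, 166, 162, 160, 160, 164, 168, 170, 168, 138, 95, 91, 98, 98, 96, 98, 97, 98]
207 [166, 164, 164, 164, 165, 166, 167, 165, 163, 165, 167, 166, 166, 166, 167, 167, 167, 168, 157, 116, 88, 95, 99, 99, 98, 99, 99, 99]
208 [165, 164, 164, 164, 166, 167, 166, 164, 164, 164, 166, 167, 169, 168, 168, 168, 169, 167, 137, 95, 92, 97, 98, 97, 97, 98, 98, 98]
209 [164, 163, 163, 164, 166, 167, 165, 164, 164, 166, 166, 167, 168, 168, 168, 169, 168, 147, 106, 89, 93, 94, 95, 96, 97, 97, 97, 97]
```

The raw pixels put the leg 1–2 mm to the hinge side of the hole axis. I'll shift 1.3 mm and enter in small steps, watching the force.

Request:
servo_tool:
  plan:
    - [[0.0004,-0.0012,0,0,-1],[0.0029,0.0009,0,0,-1],[0.0029,0.0009,0,0,-1],[0.0029,0.0009,0,0,-1],[0.0029,0.0009,0,0,-1]]

```text
time_s: 15.25
eef_pos: [0.4576, -0.0868, 0.0518]
eef_rot: [0.0, 0.988, 0.155, 0.0]
wrist_force: [-0.3, 0.6, -1.5]
opening: 0.311
```

Request:
servo_tool:
  plan:
    - [[0.0019,0.0006,0,0,-1],[0.0019,0.0006,0,0,-1]]

```text
time_s: 15.45
eef_pos: [0.4612, -0.0856, 0.0517]
eef_rot: [-0.0, 0.988, 0.155, -0.0]
wrist_force: [0.3, -0.9, -0.5]
opening: 0.31
```

Request:
servo_tool:
  plan:
    - [[0.0019,0.0006,0,0,-1],[0.0019,0.0006,0,0,-1]]

```text
time_s: 15.65
eef_pos: [0.4649, -0.0844, 0.0518]
eef_rot: [-0.0, 0.988, 0.155, -0.0]
wrist_force: [0.1, 1.2, -0.8]
opening: 0.313
```

Run:
```python
from h import *
s=camera('side');t=camera('top')
zoom(t,'t18',270,155,320,192);zoom(s,'s18',230,175,290,215)
o=get_obs();print(o['eef_pos'],o['wrist_force'],o['torque'])
```

```text
[ 0.46493692 -0.08429578  0.05175076] [ 0.26355331  0.54864519 -0.78730936] [0.05019691 0.09247202 0.04068636]
```

View pics/t18.png

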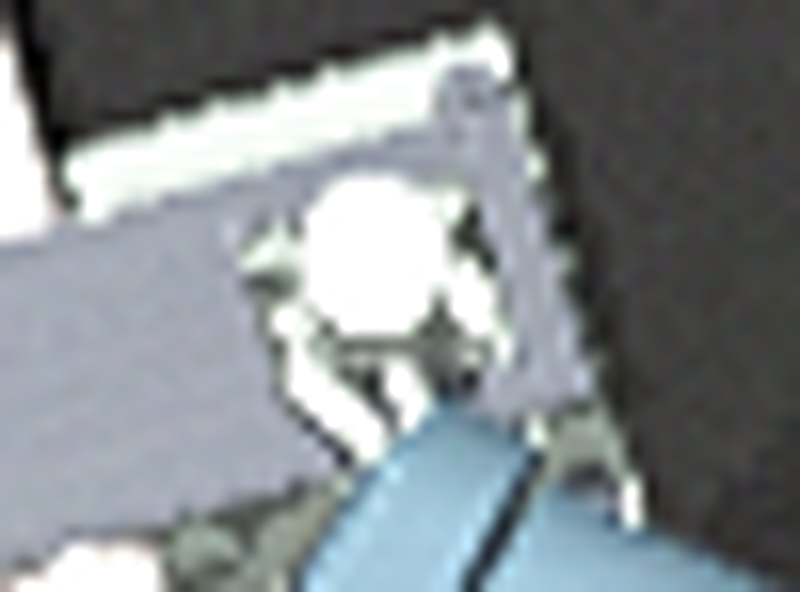

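View pics/s18.png

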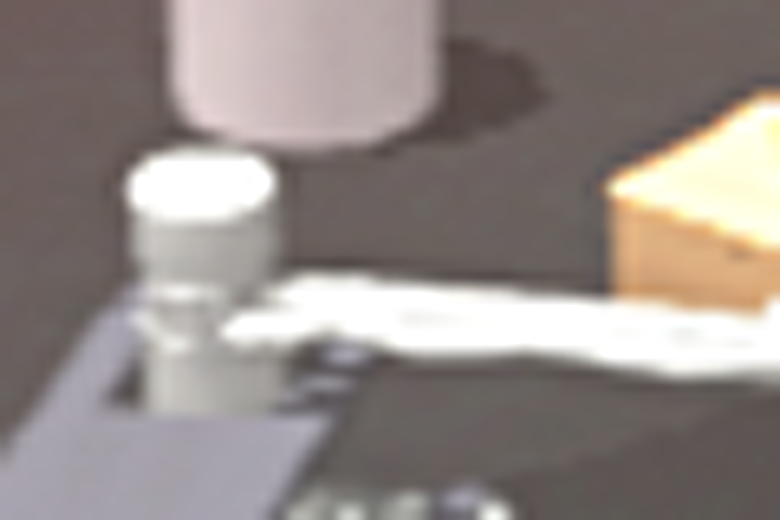

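The leg has entered the hole with no force, and the bow's end passes the stud on the hinge side. I'll keep pushing.

Request:
servo_tool:
  plan:
    - [[0.0029,0.0009,0,0,-1],[0.0029,0.0009,0,0,-1],[0.0029,0.0009,0,0,-1]]

```text
time_s: 16.05
eef_pos: [0.473, -0.0816, 0.0515]
eef_rot: [-0.0, 0.988, 0.155, -0.001]
wrist_force: [-3.4, -0.8, -0.9]
opening: 0.313
```

Request:
servo_tool:
  plan:
    - [[0.0029,0.0009,0,0,-1],[0.0029,0.0009,0,0,-1]]

```text
time_s: 16.25
eef_pos: [0.4786, -0.0797, 0.0514]
eef_rot: [-0.0, 0.988, 0.155, -0.001]
wrist_force: [-6.6, -1.8, -0.8]
opening: 0.314
```

Request:
servo_tool:
  plan:
    - [[0.0029,0.0009,0,0,-1],[0.0029,0.0009,0,0,-1]]

```text
time_s: 16.45
eef_pos: [0.4832, -0.078, 0.0509]
eef_rot: [-0.001, 0.988, 0.155, -0.002]
wrist_force: [-11.3, -4.4, -0.0]
opening: 0.313
```

Request:
servo_tool:
  plan:
    - [[0.0029,0.0009,0,0,-1],[0.0029,0.0009,0,0,-1]]

```text
time_s: 16.65
eef_pos: [0.4893, -0.0762, 0.0509]
eef_rot: [-0.001, 0.988, 0.155, -0.002]
wrist_force: [-8.2, -2.0, -0.2]
opening: 0.309
```

Request:
servo_tool:
  plan:
    - [[0.0029,0.0009,0,0,-1],[0.0029,0.0009,0,0,-1]]

```text
time_s: 16.85
eef_pos: [0.4959, -0.0742, 0.0512]
eef_rot: [-0.001, 0.988, 0.155, -0.001]
wrist_force: [-4.3, -0.2, -1.1]
opening: 0.313
```

Request:
servo_tool:
  plan:
    - [[0.0029,0.0009,0,0,-1],[0.0029,0.0009,0,0,-1]]

```text
time_s: 17.05
eef_pos: [0.5023, -0.0723, 0.0515]
eef_rot: [-0.0, 0.988, 0.155, -0.0]
wrist_force: [-5.1, 1.7, -1.1]
opening: 0.309
```

Run:
```python
from h import *
s=camera('side');t=camera('top')
zoom(t,'t19',260,145,320,190);zoom(s,'s19',220,165,320,225)
o=get_obs();print(o['eef_pos'],o['wrist_force'],o['torque'])
```

```text
[ 0.50375907 -0.07222252  0.05201266] [ 1.34359004  4.02654916 -1.8869023 ] [0.68710779 0.03427784 0.40126127]
```

View pics/t19.png

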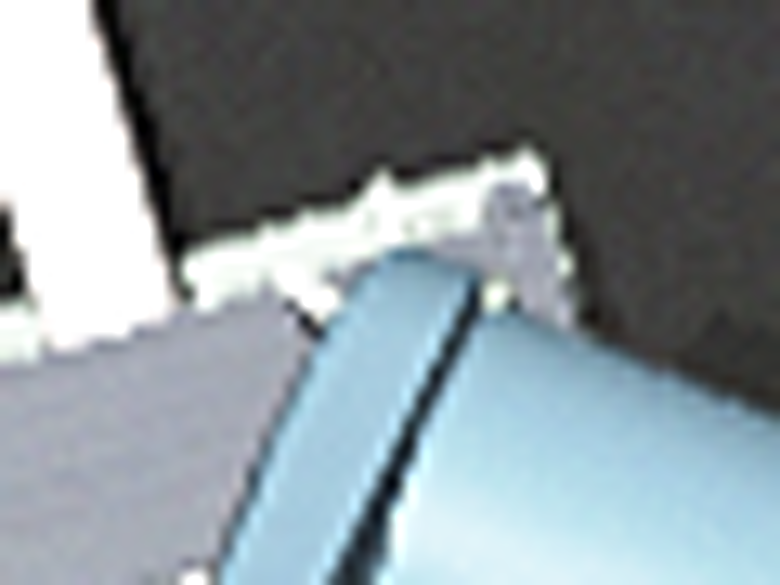

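View pics/s19.png

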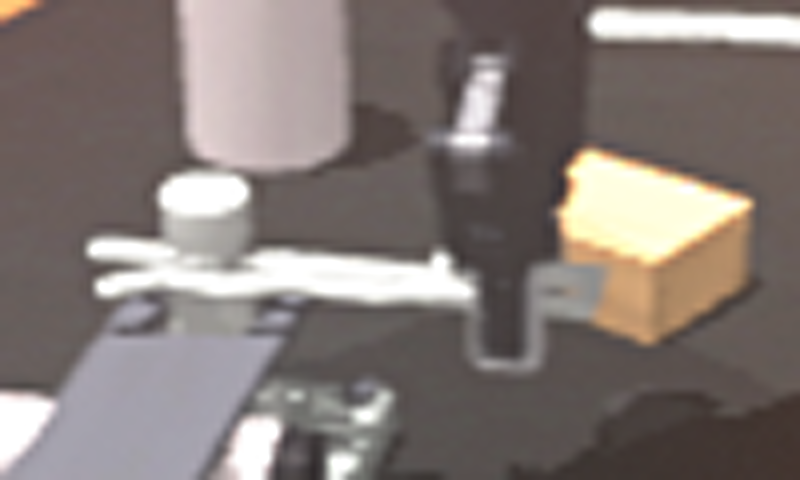

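The leg stands out on the far side at about (95,248), and the mouth is past the stud, with the push force down from 11 N to about 0. About 10 mm remains.

Request:
servo_tool:
  plan:
    - [[0.0029,0.0009,0,0,-1],[0.0029,0.0009,0,0,-1]]

```text
time_s: 17.35
eef_pos: [0.5079, -0.0707, 0.0516]
eef_rot: [-0.0, 0.988, 0.155, -0.001]
wrist_force: [-4.9, 1.8, 0.1]
opening: 0.312
```

Request:
servo_tool:
  plan:
    - [[0.0019,0.0006,0,0,-1],[0,0,0,0,-1]]

```text
time_s: 17.55
eef_pos: [0.5108, -0.0699, 0.0519]
eef_rot: [-0.0, 0.988, 0.155, 0.0]
wrist_force: [-0.9, 5.0, -1.4]
opening: 0.312
```

Run:
```python
from h import *
s=camera('side')
zoom(s,'s20',220,165,320,225)
o=get_obs();print(o['eef_pos'],o['wrist_force'],o['torque'])
H=np.array([.600,-.040,.082]);d=np.array([.952,.306,0])
for k in(.036,.049,.055): print(k,(proj(s,H+k*d)[0]-[219.5,164.5])*8)
print((proj(s,H-.091*d)[0]-[219.5,164.5])*8)
```

```text
[ 0.51089002 -0.06992787  0.05193628] [ 0.92248152  4.20322735 -1.84213008] [0.79869484 0.13913276 0.4274703 ]
0.036 [101.43630779 251.37306665]
0.049 [ 63.62867254 247.9585602 ]
0.055 [ 46.24724619 246.38879812]
[481.76250344 285.72132032]
```

View pics/s20.png

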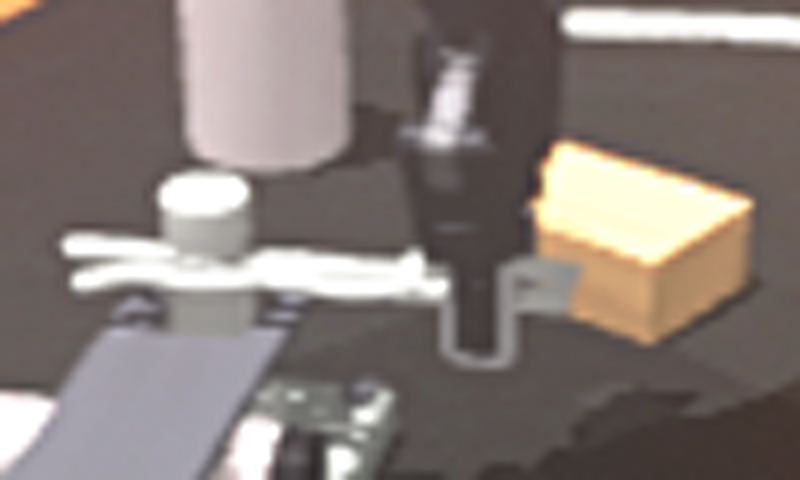

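The tip at (62,244) matches the predicted home position (64,248). A small residual force still draws it inward, so 1.5 mm more before opening.

Request:
servo_tool:
  plan:
    - [[0.0014,0.0005,0,0,-1],[0,0,0,0,-1]]

```text
time_s: 17.8
eef_pos: [0.5114, -0.0697, 0.0517]
eef_rot: [-0.0, 0.988, 0.155, -0.0]
wrist_force: [-2.9, 3.5, -0.5]
opening: 0.313
```

Request:
servo_tool:
  plan:
    - [[0,0,0,0,0.0],[0,0,0,0,0.5],[0,0,0,0,0.5],[0,0,0,0,0.5],[0,0,0,0,0.5],[0,0,0,0,0.5]]

```text
time_s: 18.4
eef_pos: [0.5118, -0.07, 0.0519]
eef_rot: [0.0, 0.988, 0.155, 0.0]
wrist_force: [-0.1, -0.9, 0.2]
opening: 0.75
```

Run:
```python
from h import *
s=camera('side');zoom(s,'s21',220,165,320,225)
o=get_obs();print(o['eef_pos'],o['wrist_force'],o['opening'])
```

```text
[ 0.51171851 -0.06995054  0.05183345] [ 0.1522041  -0.28095502 -0.42707457] 0.7480229688309837
```

View pics/s21.png

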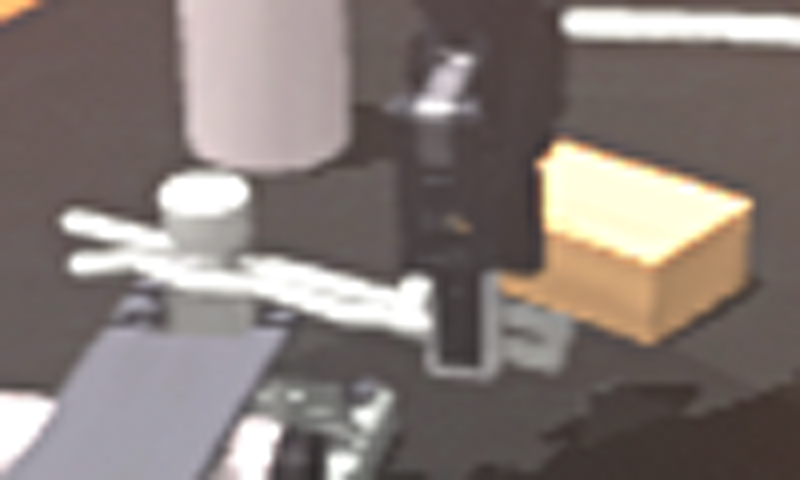

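The clip hangs in the stud with its loop dipped, as expected, and the fingers are clear of it. Retreating straight up.

Request:
servo_tool:
  plan:
    - [[0,0,0,0,0.9],[0,0,0.01,0,0.9],[0,0,0.02,0,0.9],[0,0,0.03,0,0.9],[0,0,0.04,0,0.9],[-0.02,-0.02,0.03,0,0.9],[-0.03,-0.03,0,0,0.9],[-0.03,-0.03,0,0,0.9]]

```text
time_s: 19.25
eef_pos: [0.4318, -0.1508, 0.184]
eef_rot: [0.001, 0.988, 0.156, 0.001]
wrist_force: [0.7, -1.2, -0.1]
opening: 0.946
```

Request:
servo_tool:
  plan:
    - [[-0.03,-0.035,0,0,0.9],[-0.03,-0.035,0,0,0.9],[-0.02,-0.04,0,0,0.9],[0,-0.04,0,0,0.9],[0,-0.04,0,0,0.9],[0,0,0,0,0.9]]

```text
time_s: 19.85
eef_pos: [0.3512, -0.3446, 0.183]
eef_rot: [0.002, 0.988, 0.153, 0.0]
wrist_force: [1.0, 0.7, 0.0]
opening: 0.952
```

Run:
```python
from h import *
s=camera('side');t=camera('top');zoom(s,'s22',190,140,340,245);zoom(t,'t22',220,110,400,245);save(t,'tfull')
o=get_obs();print(o['time_s'],o['eef_pos'],o['wrist_force'],o['opening'])
H=np.array([.600,-.040,.082]);d=np.array([.952,.306,0])
print('tip home', (proj(t,H+.0495*d+[0,0,.008])[0]-[219.5,109.5])*4)
```

```text
19.95 [ 0.35130267 -0.34027329  0.18203923] [-0.34407624  0.81573023 -0.21471839] 0.9521725832682645
tip home [274.8670232  181.83385529]
```

View pics/s22.png

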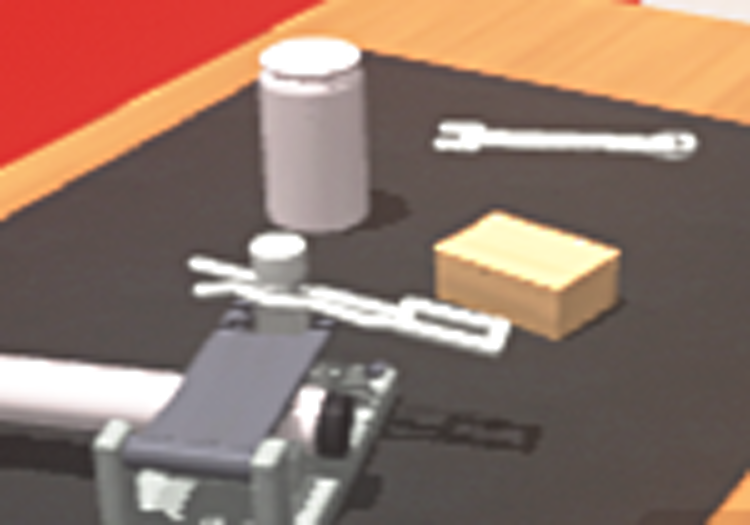

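View pics/t22.png

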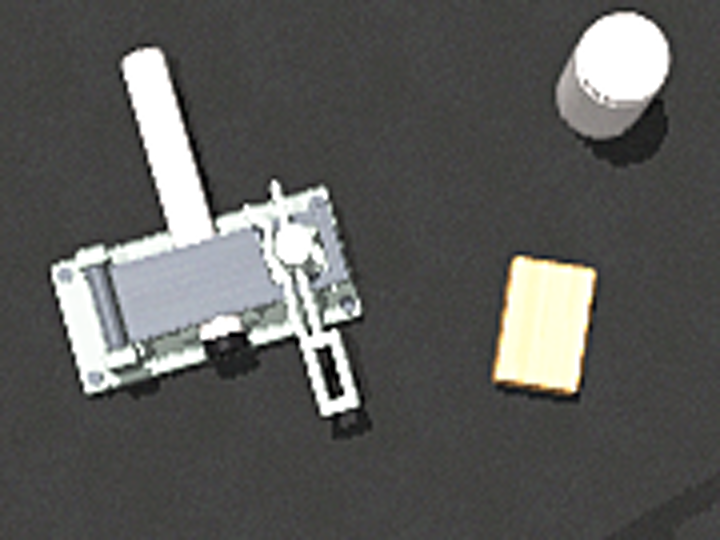

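The final pictures show the strap flat around the stud and the clip's tip at (275,182), exactly where the home position projects. The bow hugs the stud on the hinge side, the loop hangs slightly, and the can, oil bottle and spanner have not been touched. Handing in.

Run:
```python
from h import *
print(hand_in())
```

```text
the job is handed in; nothing more can be done
None
```

The strap is down flat over the drawbar with the stud up through its slot. The bright cotter is pushed through the cross hole from the −x side, snapped over the stud and released. I handed the job in at about 20 s of the 64 s allowed.

- **Strap:** I pressed it down until it met a firm stop at about 11 N, and both views then showed it flat.
- **Cotter:** The push force rose to about 12 N while the mouth passed over the stud, then fell away. After release, the leg tip appeared in the top view exactly where the fully home position projects, about 49 mm past the stud's axis. The loop hangs slightly down, as expected.
- **Surroundings:** The can, oil bottle and spanner were never touched. The can and spanner show in place in the last pictures. I did not check the oil bottle again, as it lies outside those views.
- **Disagreement:** The fingertips were about 24 mm farther back than the description says: shut, they stood about 10 mm behind the reported TCP, not 14 mm ahead of it. The camera and the contact with the strap agreed on this, so I used the measured values for the press and the grasp.
- **Not measured:** I did not measure the bow's spring angle. That it snapped over rests on the drop in force and the pictures.

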